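Set up the bed of a clamp-resist dye press

TASK

Set up the dye press bed. First push the thin packer into the low gap and the thick packer into the high gap under the steel hold-down straps beside the bed, each fully home against its end stop; then lay every resist plate on the table (round and square, three or four of them) flat into a recess of its own shape, and last of all throw the clamp lever at the far edge of the bed fully over to its other side. Do not knock over the jar, bowl or mug.

Things in the scene. Friction and masses are not known exactly. Their poses are not given: they have to be found in the camera images.
- bed: Dark hardwood bed of the clamp-resist press, bolted down: a block 150 x 150 mm, 18 mm high, with four recesses 8 mm deep in its top (two round, two square, set diagonally). Origin: centre of its underside, on the table. Its x axis points away from the robot (turned up to 10 degrees), y to the left, z up.
- recess_round_1 (a point): Centre of the floor of a round recess of the bed, 54 mm across, 8 mm deep; the floor is 10 mm above the table, the rim 18 mm. Axes as the bed. Recess centres are 76 mm apart along the bed's x and y.
- recess_round_2 (a point): Centre of the floor of a round recess of the bed, 54 mm across, 8 mm deep; the floor is 10 mm above the table, the rim 18 mm. Axes as the bed. Recess centres are 76 mm apart along the bed's x and y.
- recess_square_1 (a point): Centre of the floor of a square recess of the bed, 50 x 50 mm with sides along the bed's x and y, 8 mm deep; the floor is 10 mm above the table, the rim 18 mm.
- recess_square_2 (a point): Centre of the floor of a square recess of the bed, 50 x 50 mm with sides along the bed's x and y, 8 mm deep; the floor is 10 mm above the table, the rim 18 mm.
- strap_low: Steel hold-down with the low gap, bolted down 127 mm left or right of the bed (varies), parallel to it. Origin: centre of the underside of its sole, on the table; x away from robot, y left, z up. Sole 130 (x) x 90 (y) x 6 mm. A fixed strap 65 mm wide over x = 0 to 58 mm leaves a 14 mm gap above the sole (strap z = 20 to 30 mm). The thin packer belongs in this gap.
- strap_high: Steel hold-down with the high gap, bolted down 127 mm left or right of the bed (varies), parallel to it. Origin: centre of the underside of its sole, on the table; x away from robot, y left, z up. Sole 130 (x) x 90 (y) x 6 mm. A fixed strap 65 mm wide over x = 0 to 58 mm leaves a 22 mm gap above the sole (strap z = 28 to 38 mm). The thick packer belongs in this gap.
- mouth_low (a point): Middle of the mouth of the low gap, on the sole's top, 6 mm above the table; axes as its hold-down. The mouth faces the robot; the packer goes in along +x. Side cheeks leave the gap 45 mm wide and 14 mm high.
- mouth_high (a point): Middle of the mouth of the high gap, on the sole's top, 6 mm above the table; axes as its hold-down. The mouth faces the robot; the packer goes in along +x. Side cheeks leave the gap 45 mm wide and 22 mm high.
- stop_low (a point): Foot of the end stop that closes the low gap, 50 mm in from the mouth, on the sole's top. The thin packer fully home has its front end here: its centre is then at x = 5, y = 0, z = 12 mm of the hold-down, and 40 mm of it stays outside.
- stop_high (a point): Foot of the end stop that closes the high gap, 50 mm in from the mouth, on the sole's top. The thick packer fully home has its front end here: its centre is then at x = 5, y = 0, z = 16 mm of the hold-down, and 40 mm of it stays outside.
- packer_thin_c (a point): Centre of the thin packer: a plain flat aluminium bar 90 mm long (its x), 40 mm wide (its y) and 12 mm thick (its z), 0.08 to 0.13 kg, at the start lying flat on the table. Either end may go first.
- packer_thick_c (a point): Centre of the thick packer: a plain flat aluminium bar 90 mm long (its x), 40 mm wide (its y) and 20 mm thick (its z), 0.13 to 0.21 kg, at the start lying flat on the table. Either end may go first.
- disc_1_c (a point): Centre (half-way up) of a round resist plate: a pale wooden disc 50 mm across and 24 mm thick, about 35 g, at the start lying flat on the table, z along its axis; may be absent. Seated in a round recess its centre is 12 mm above the recess floor and it stands 16 mm above the bed's top. Fits either round recess.
- disc_2_c (a point): Centre (half-way up) of a round resist plate: a pale wooden disc 50 mm across and 24 mm thick, about 35 g, at the start lying flat on the table, z along its axis; may be absent. Seated in a round recess its centre is 12 mm above the recess floor and it stands 16 mm above the bed's top. Fits either round recess.
- square_1_c (a point): Centre (half-way up) of a square resist plate: pale wood, 46 x 46 mm (sides along its x and y) and 24 mm thick, about 37 g, at the start lying flat on the table; may be absent. Seated in a square recess its centre is 12 mm above the recess floor and it stands 16 mm above the bed's top. Fits either square recess, any side first.
- square_2_c (a point): Centre (half-way up) of a square resist plate: pale wood, 46 x 46 mm (sides along its x and y) and 24 mm thick, about 37 g, at the start lying flat on the table; may be absent. Seated in a square recess its centre is 12 mm above the recess floor and it stands 16 mm above the bed's top. Fits either square recess, any side first.
- clamp (a joint): Angle of the steel clamp lever on the foot beyond the bed's far edge (107 mm from the bed's centre): a stick 70 mm long that leans to the bed's right (-y) at 0 to 0.2 rad (open, as at the start), swings over to the left (+y) through upright at 0.5 rad, and meets its stop, thrown over fully, at 1.0 rad. It has light friction and stays where it is left. It can be pushed over with shut fingers.
- clamp_tip (a point): Centre of the steel ball, 26 mm across, at the upper end of the clamp lever, 70 mm from its hinge; 89 mm above the table when fully over to either side, 98 mm when upright.
- clamp_axis (a point): Centre of the clamp lever's hinge, which runs along the bed's x, 28 mm above the table; axes as the bed. The lever's housing below is 50 (x) x 70 (y) mm and reaches 41 mm above the table.
- low_jar: Bystander: low jar, 64 mm across, 60 mm high. Origin at its underside.
- bowl: Bystander: clay bowl, 90 mm across, 45 mm high. Origin at its underside.
- mug: Bystander: clay mug, 80 mm across, 85 mm high. Origin at its underside.
Things that resemble listed ones, but are neither listed nor needed, are in the scene too. Leave any orange look-alike of the part that bears packer_thick_c alone.

How it is judged (in metres and radians):
On the way, in this order (a step that is already met when the one before it is completed fails the run):
1. both packers are fully home under their straps (x of packer_thin_c in the frame of strap_low between 0.001 and 0.01 m and y of packer_thin_c in the frame of strap_low between -0.006 and 0.006 m and z of packer_thin_c in the frame of strap_low below 0.016 m and angle between the x axis of packer_thin_c and the x axis of strap_low, either way round below 0.12 rad and x of packer_thick_c in the frame of strap_high between 0.001 and 0.01 m and y of packer_thick_c in the frame of strap_high between -0.006 and 0.006 m and z of packer_thick_c in the frame of strap_high below 0.02 m and angle between the x axis of packer_thick_c and the x axis of strap_high, either way round below 0.12 rad), for 0.2 s.
2. every resist plate lies in a recess of its shape ((horizontal distance between disc_1_c and recess_round_1 below 0.005 m or horizontal distance between disc_1_c and recess_round_2 below 0.005 m) and z of each of disc_1_c, disc_2_c, square_1_c, square_2_c in the frame of bed below 0.0245 m and (angle between disc_1_c's own z axis and vertical below 0.08 rad or angle between disc_1_c's own z axis and vertical above 3.06 rad) and (horizontal distance between disc_2_c and recess_round_1 below 0.005 m or horizontal distance between disc_2_c and recess_round_2 below 0.005 m) and (angle between disc_2_c's own z axis and vertical below 0.08 rad or angle between disc_2_c's own z axis and vertical above 3.06 rad) and (horizontal distance between square_1_c and recess_square_1 below 0.005 m or horizontal distance between square_1_c and recess_square_2 below 0.005 m) and (angle between square_1_c's own z axis and vertical below 0.08 rad or angle between square_1_c's own z axis and vertical above 3.06 rad) and (horizontal distance between square_2_c and recess_square_1 below 0.005 m or horizontal distance between square_2_c and recess_square_2 below 0.005 m) and (angle between square_2_c's own z axis and vertical below 0.08 rad or angle between square_2_c's own z axis and vertical above 3.06 rad)), for 0.2 s.
3. the clamp lever is thrown over (value of joint clamp above 0.85 rad), for 0.2 s.
At the end, for the whole second after the job is handed in: Thin packer in the low gap and thick packer in the high gap, each within 4 mm of its end stop and in line within 7 degrees; every plate present lies flat in a recess of its own outline, centred within 5 mm and on the recess floor within 2.5 mm; the clamp lever is beyond 0.85 rad; all at rest (all of step 1 and all of step 2 and linear speed of each of disc_1, disc_2, square_1, square_2, packer_thin, packer_thick below 0.02 m/s and value of joint clamp above 0.85 rad); the robot touches nothing.
It fails at once if the jar, bowl or mug is knocked over (angle between any of low_jar, bowl, mug's own z axis and vertical above 0.6 rad).
Of disc_1, disc_2, square_1, square_2 only 3 to 4 are there at a start; the rules pass over those that are not, and their reading is None.
At some moment in a run one of disc_1, disc_2, square_1, square_2, packer_thin, packer_thick may be knocked a few centimetres aside while the robot is not near it.
Once in a run the grip may slacken for a moment while it holds something.
It also fails if it takes over 210 s, if anything falls off the work surface, if the arm or the gripper's body presses on something with over 40 N, if the wrist force passes 120 N, or if a joint passes its speed limit or range.

ROBOT

A 6-joint arm with a two-finger parallel gripper is mounted at the origin on the work surface. World frame = base frame: x ahead of the robot, y to its left, z up, the work surface at z = 0. Lengths are in mm, angles in rad, forces in N, time in s.
With the tool pointing down it reaches from about 300 to 775 mm from the base axis. Payload 14.6 kg.
Tool frame: the origin (TCP) lies between the finger pads; the fingertips stand 22 mm ahead of it and the grasp point (between the pads) lies 3 mm ahead of it (manip.tcp_to_tips is the distance from the TCP to the fingertips, in mm); y points along the fingers, z is the direction in which the jaws open and shut, and the axes are right-handed (so a half turn about y gives the same grasp; the last joint's range is limited). The gripper opens to 94 mm and grips with 3 to 60 N. Pads are 16 mm wide; open, the fingers measure 119 mm over their backs; the gripper's body (75 mm by 177 mm) begins 78 mm behind the grasp point.
Start: joints at [-1.299, 0.3, 1.521, -0, 1.321, -0.067], TCP at [182.788, -518.727, 227.446] pointing down, gripper open.
Joint ranges: [-3.03, 3.03], [-0.79, 2.21], [0.23, 2.52], [-1.04, 4.18], [0, 3.07], [-2.55, 2.55]. Speed limits (rad/s): [2.22, 2.22, 2.57, 3.14, 3.14, 3.14].

INTERFACE

Orientations are given as [roll, pitch, yaw] about the fixed x, y, z axes, in that order (R = Rz(yaw) Ry(pitch) Rx(roll)).
In Python, from cell import manip gives the robot as it stands.
- The arm moves only by the shell command python3 -m jog 'ROWS' [OPENING] [FORCE]. ROWS is JSON, one flat list of numbers, 6 for each row, row after row: the shift along the tool's x, y, z in mm, then the turn, a rotation vector about the tool's x, y, z in degrees. A call has 1 to 10 rows; each row is the pose to reach, as a shift and turn from the pose commanded when the call began, along the tool's axes at that moment; what a row does not reach only later rows make up. A row lasts 1/12 s, in which the tool goes at most 41.7 mm and 7.16 degrees, less where a joint would pass 70% of its speed; a pose out of reach is approached as far as the arm can. A call with a gripper value outside its range is refused whole. OPENING is the finger opening in mm, from 0 to 94, set as the call begins (- or left out, the last holds). The fingers move at their own pace and stop on an object; FORCE is the grip in N (left out, the last holds). Time passes only in rows, so rows that repeat a pose let the fingers close. It gives the time, the measured TCP pose, the force and the opening at its end, in the units of the state.
- manip.read_state(): the state, without advancing time (a new reading comes with each control period).
- manip.camera(name): name is "side" or "top"; returns a dict with "img" (384x512x3 uint8, red, green, blue), "intrinsics" (3x3 intrinsics, pixels), "origin" and "orientation" of the camera in the world. Camera axes: x right, y down, z forward; pixel columns grow to the right and rows downward; lengths in mm; the calibration is good to about 2 mm. A picture is of the moment at which its call begins. There is no depth.
- manip.sign_off(): hands the job in, once; it reports no verdict.
Trained networks look in a picture, given as the dict that the camera call returned (one of the last four; its "shot" number tells which), for a name from the list of things; names that differ only in an ending like _2 or _b are one class to them, and where a whole thing is asked for, a point or a joint stands for the part that bears it (a point fixed in the world has none). Each returns a list of dicts, best first, with "score" (0 to 1); they miss things now and then, are a little off and sometimes report something else, mostly with a low value. They report only what shows in the picture. A call takes as long as a camera call. They do not tell look-alikes from the thing itself.
- manip.masks_of(thing, picture): "pixels" (384x512 bool, what is visible of it) and "xy" ([column, row] in pixels, amid what is visible of it).
- manip.tip_of(thing, picture): "xy" ([column, row] in pixels: a listed point, or the origin of a listed thing).
The state is a dict: "clock": time; "joints": joint angles; "qd": joint speeds; "effort": joint torques, N m; "eef_pos": TCP position; "eef_rot": TCP orientation; "wrist_force": force on the tool from outside, world axes, zero at the start; "moment": the same for the moment, N m; "finger_gap": finger opening in mm.
Only numpy, scipy, OpenCV 4.12 (cv2) and the standard library are available. Lean on these libraries where they do the work, as an engineer would, in place of code of your own. Each camera call takes 0.05 s, during which the arm holds its last target.

## Working session

There is one attempt and no reset: what is moved stays moved. The work goes in short steps, Python scripts to look and compute and a shell command to move; the robot and the scene stay as the last step left them, time stands still between calls to the robot, and variables do not carry over. Pictures are saved under pics/ and viewed, and the job is handed in when it is done.

```bash
ls; mkdir -p pics; cat > h.py <<'E'
import numpy as np, cv2
from cell import manip
def shot(n,name):
    c=manip.camera(n); cv2.imwrite(f'pics/{name}.png',cv2.cvtColor(c['img'],cv2.COLOR_RGB2BGR)); return c
E
python3 - <<'E'
from h import *
print(manip.read_state())
for n in ('side','top'):
    c=shot(n,n+'0'); print(n,c['intrinsics'],c['origin'],c['orientation'],c['shot'])
E
```

```text
pics
{'clock': 0.0, 'joints': array([-1.29861787e+00,  3.00472764e-01,  1.52160666e+00,  1.73501667e-05,
        1.32069739e+00, -6.66063439e-02]), 'qd': array([-0.00116813,  0.00070398, -0.0008157 ,  0.00130735, -0.0003875 ,
       -0.00122643]), 'effort': array([-5.07048389e-04, -5.31803906e+01, -3.52735770e+01,  7.08722044e-02,
        2.44771270e-02, -2.37865919e-05]), 'eef_pos': array([ 182.71901476, -518.49989815,  226.87458365]), 'eef_rot': array([-1.57197674e+00,  9.55821324e-05, -2.80281222e+00]), 'wrist_force': array([ 1.09628327, -0.14769252, -0.24559658]), 'moment': array([-0.02274231, -0.02000969,  0.05355866]), 'finger_gap': 93.99663450268508}
side [[366.26505695   0.         252.53556861]
 [  0.         366.26505695 189.73117242]
 [  0.           0.           1.        ]] [  333.74453677 -1058.78922297   898.09013069] [-2.21260666  0.01908792 -0.11560479] 1
top [[438.23110466   0.         257.56941345]
 [  0.         438.23110466 187.60553562]
 [  0.           0.           1.        ]] [ 221.43724887   76.49990066 1415.52994869] [-2.97511305e+00 -2.46673369e-04 -1.55299868e+00] 2
```

View pics/side0.png

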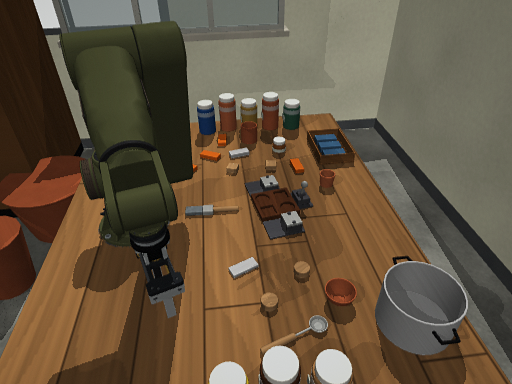

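View pics/top0.png

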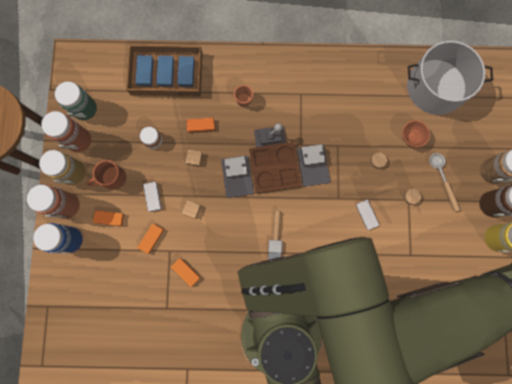

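```bash
cat >> h.py <<'E'
from scipy.spatial.transform import Rotation as Ro
def ray(c,xy):
    K=c['intrinsics']; R=Ro.from_euler('xyz',c['orientation']).as_matrix()
    d=R@np.array([(xy[0]-K[0,2])/K[0,0],(xy[1]-K[1,2])/K[1,1],1.]); return np.array(c['origin'],float),d/np.linalg.norm(d)
def onz(c,xy,z):
    o,d=ray(c,xy); return o+d*(z-o[2])/d[2]
def tri(c1,p1,c2,p2):
    o1,d1=ray(c1,p1);o2,d2=ray(c2,p2)
    A=np.stack([d1,-d2],1); s=np.linalg.lstsq(A,o2-o1,rcond=None)[0]
    a=o1+s[0]*d1;b=o2+s[1]*d2
    return (a+b)/2,np.linalg.norm(a-b)
def proj(c,P):
    K=c['intrinsics']; R=Ro.from_euler('xyz',c['orientation']).as_matrix()
    q=(np.atleast_2d(P)-c['origin'])@R; return q[:,:2]/q[:,2:]*[K[0,0],K[1,1]]+[K[0,2],K[1,2]]
E
python3 - <<'E'
from h import *
s=manip.camera('side');t=manip.camera('top')
np.set_printoptions(precision=1,suppress=True)
for th in ['bed','recess_round_1','recess_square_1','strap_low','strap_high','mouth_low','mouth_high','stop_low','stop_high','packer_thin_c','packer_thick_c','disc_1_c','square_1_c','clamp_tip','clamp_axis','low_jar','bowl','mug']:
    a=manip.tip_of(th,s);b=manip.tip_of(th,t)
    print(th,'S',[(np.round(d['xy'],1).tolist(),round(d['score'],2)) for d in a],'T',[(np.round(d['xy'],1).tolist(),round(d['score'],2)) for d in b])
    for i,x in enumerate(a):
        for j,y in enumerate(b):
            P,e=tri(s,x['xy'],t,y['xy'])
            if e<12 and -10<P[2]<130: print('    ',i,j,P,round(e,1))
E
```

```text
bed S [([275.8, 204.2], 0.74), ([282.8, 226.6], 0.29)] T [([273.1, 170.0], 0.55)]
recess_round_1 S [([286.2, 208.2], 0.8), ([263.9, 195.9], 0.57), ([243.1, 265.2], 0.36)] T [([263.5, 178.9], 0.82), ([284.8, 158.6], 0.68)]
     0 1 [562.1  -7.8   6.9] 10.6
     1 0 [488.2  61.7  21.3] 7.1
recess_square_1 S [([266.3, 209.0], 0.77), ([281.2, 195.9], 0.62)] T [([261.8, 157.7], 0.95), ([288.5, 175.9], 0.58)]
     0 1 [492.4 -19.1  23. ] 6.3
     1 0 [559.8  68.2   8.9] 3.8
strap_low S [([264.8, 185.3], 0.83), ([240.7, 153.4], 0.37)] T [([263.9, 157.1], 0.66), ([235.5, 176.2], 0.64)]
strap_high S [([285.0, 226.9], 0.59)] T [([313.2, 165.8], 0.58), ([411.7, 137.2], 0.56), ([412.3, 197.9], 0.18)]
     0 0 [ 540.4 -102.2   -0.1] 9.5
mouth_low S [([259.1, 188.2], 0.85)] T [([238.1, 177.7], 0.65)]
     0 0 [487.2 144.9  -0.1] 7.7
mouth_high S [([284.6, 223.1], 0.7), ([241.0, 152.4], 0.24)] T []
stop_low S [([271.6, 184.4], 0.79), ([238.1, 153.1], 0.46), ([250.1, 137.0], 0.31)] T [([233.3, 161.2], 0.94), ([283.2, 152.6], 0.35)]
     0 0 [542.1 162.1   1.4] 7.8
stop_high S [([297.6, 222.5], 0.75)
[... 599 characters left out ...]
278.5, 196.8], 0.57), ([263.8, 188.7], 0.32)] T [([412.3, 199.2], 0.46), ([268.8, 134.0], 0.44)]
     0 0 [ 431.7 -420.1   13.5] 7.5
square_1_c S [([232.7, 167.9], 0.54)] T [([191.2, 207.6], 0.77)]
     0 0 [386.9 293.   12.1] 2.3
clamp_tip S [] T [([278.1, 125.9], 0.38)]
clamp_axis S [([301.8, 190.8], 0.81), ([273.5, 202.2], 0.26)] T [([269.8, 134.1], 0.74)]
     0 0 [632.7  43.6  43.9] 8.4
low_jar S [([281.2, 147.2], 0.61), ([262.0, 195.2], 0.58)] T [([151.6, 138.2], 0.59)]
     0 0 [622.1 433.8  13.5] 10.9
bowl S [([335.7, 300.1], 0.96)] T [([410.1, 140.1], 0.94)]
     0 0 [ 631.9 -427.    -3.1] 3.8
mug S [([248.4, 137.8], 0.74)] T [([109.9, 175.5], 0.66)]
     0 0 [486.9 564.3   6.9] 5.5
```

```bash
python3 - <<'E'
import cv2
a=cv2.imread('pics/top0.png');cv2.imwrite('pics/t0z.png',cv2.resize(a[100:240,130:350],None,fx=3.6,fy=3.6,interpolation=cv2.INTER_CUBIC))
a=cv2.imread('pics/side0.png');cv2.imwrite('pics/s0z.png',cv2.resize(a[120:320,180:370],None,fx=3,fy=3,interpolation=cv2.INTER_CUBIC))
E
```

```text
(no output)
```

View pics/t0z.png

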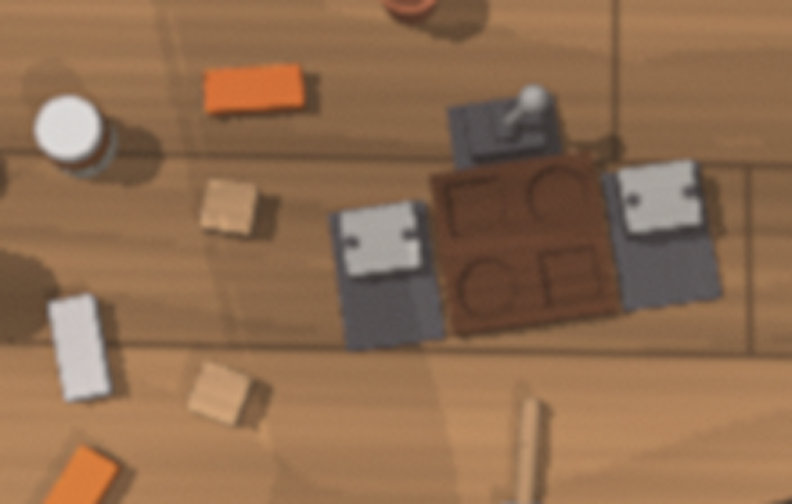

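View pics/s0z.png

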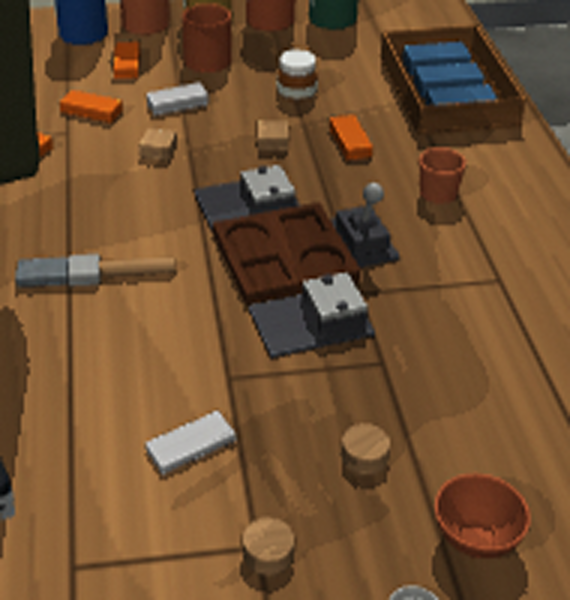

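```bash
cat >> h.py <<'E'
from scipy.optimize import minimize
def box(x0,x1,y0,y1,z0,z1): return np.array([[x,y,z] for x in (x0,x1) for y in (y0,y1) for z in (z0,z1)],float)
def cyl(r,z0,z1,n=40):
    a=np.linspace(0,2*np.pi,n,endpoint=False); return np.array([[r*np.cos(t),r*np.sin(t),z] for t in a for z in (z0,z1)])
def place(P,p):
    c,s=np.cos(p[2]),np.sin(p[2]); return np.stack([p[0]+c*P[:,0]-s*P[:,1],p[1]+s*P[:,0]+c*P[:,1],P[:,2]],1)
SS=8
def rend(c,parts,p,win):
    x0,x1,y0,y1=win; im=np.zeros(((y1-y0)*SS,(x1-x0)*SS),np.uint8)
    for P in parts:
        q=(proj(c,place(P,p))-[x0-.5,y0-.5])*SS
        cv2.fillConvexPoly(im,np.round(cv2.convexHull(q.astype(np.float32))*16-8).astype(np.int32),255,shift=4)
    return cv2.resize(im,(x1-x0,y1-y0),interpolation=cv2.INTER_AREA)/255.
def fit(views,parts,p0,yaw=True):
    """views: list of (cam, mask float full image); returns pose, normalised residual"""
    W=[]
    for c,m in views:
        ys,xs=np.where(m>.5); W.append((max(xs.min()-10,0),min(xs.max()+11,512),max(ys.min()-10,0),min(ys.max()+11,384)))
    def f(v):
        p=[v[0],v[1],(v[2]/50. if yaw else p0[2])]; r=0
        for (c,m),w in zip(views,W):
            r+=((rend(c,parts,p,w)-m[w[2]:w[3],w[0]:w[1]])**2).sum()/m.sum()
        return r
    v0=np.array([p0[0],p0[1],p0[2]*50]); S=np.array([v0,v0+[8,0,0],v0+[0,8,0]]+([v0+[0,0,6]] if yaw else []))
    if not yaw: 
        g=lambda u:f([u[0],u[1],0]); r=minimize(g,v0[:2],method='Nelder-Mead',options=dict(initial_simplex=S[:,:2],xatol=.05,fatol=1e-5)); return np.array([*r.x,p0[2]]),r.fun
    r=minimize(f,v0,method='Nelder-Mead',options=dict(initial_simplex=S,xatol=.05,fatol=1e-5)); 
    return np.array([r.x[0],r.x[1],r.x[2]/50]),r.fun
E
python3 - <<'E'
from h import *
s=manip.camera('side');t=manip.camera('top')
import pickle
out={'s':s,'t':t}
for n in ('bed','strap_low','strap_high','packer_thin','packer_thick','disc_1','square_1','clamp','clamp_tip'):
    for k,c in (('s',s),('t',t)):
        try: r=manip.masks_of(n,c)
        except Exception as e: print(n,e); continue
        out[n,k]=r; print(n,k,[(np.round(d['xy']).tolist(),round(d['score'],2),int(d['pixels'].sum())) for d in r])
pickle.dump(out,open('m0.pkl','wb'))
E
```

```text
bed s [([279.0, 202.0], 0.95, 1420)]
bed t [([271.0, 163.0], 0.63, 2576)]
strap_low s [([264.0, 182.0], 0.83, 399)]
strap_low t [([237.0, 177.0], 0.83, 1072)]
strap_high s [([284.0, 226.0], 0.56, 756)]
strap_high t [([311.0, 167.0], 0.82, 1012)]
packer_thin s [([243.0, 267.0], 0.73, 344)]
packer_thin t [([365.0, 215.0], 0.62, 392)]
packer_thick s [([238.0, 153.0], 0.62, 172), ([295.0, 165.0], 0.54, 156), ([222.0, 140.0], 0.49, 119), ([302.0, 182.0], 0.47, 47), ([208.0, 152.0], 0.46, 155)]
packer_thick t [([150.0, 235.0], 0.93, 410), ([106.0, 216.0], 0.91, 389), ([200.0, 125.0], 0.83, 350), ([151.0, 198.0], 0.75, 386), ([186.0, 273.0], 0.56, 359)]
disc_1 it knows: bed, bowl, clamp, clamp_axis, clamp_tip, disc_1, disc_2, low_jar, mouth_high, mouth_low, mug, packer_thick, packer_thin, recess_round, recess_square, square_1, square_2, stop_high, stop_low,
disc_1 it knows: bed, bowl, clamp, clamp_axis, clamp_tip, disc_1, disc_2, low_jar, mouth_high, mouth_low, mug, packer_thick, packer_thin, recess_round, recess_square, square_1, square_2, stop_high, stop_low,
square_1 it knows: bed, bowl, clamp, clamp_axis, clamp_tip, disc_1, disc_2, low_jar, mouth_high, mouth_low, mug, packer_thick, packer_thin, recess_round, recess_square, square_1, square_2, stop_high, stop_low,
square_1 it knows: bed, bowl, clamp, clamp_axis, clamp_tip, disc_1, disc_2, low_jar, mouth_high, mouth_low, mug, packer_thick, packer_thin, recess_round, recess_square, square_1, square_2, stop_high, stop_low,
clamp s []
clamp t [([277.0, 129.0], 0.39, 71)]
clamp_tip s [([302.0, 184.0], 0.4, 57)]
clamp_tip t [([275.0, 130.0], 0.43, 74), ([313.0, 167.0], 0.24, 1089)]
```

```bash
python3 - <<'E'
from h import *
import pickle
o=pickle.load(open('m0.pkl','rb'))
s,t=o['s'],o['t']
for n in ('disc_1_c','square_1_c'):
    for k,nm in (('s','side'),('t','top')):
        c=manip.camera(nm)
        try: r=manip.masks_of(n,c)
        except Exception as e: print(n,e); continue
        o[n[:-4],k]=r; print(n,k,[(np.round(d['xy']).tolist(),round(d['score'],2),int(d['pixels'].sum())) for d in r])
pickle.dump(o,open('m0.pkl','wb'))
for k,c,w in (('s',s,(180,370,120,320)),('t',t,(130,430,100,240))):
    f=3 if k=='s' else 2.6
    a=cv2.cvtColor(c['img'],cv2.COLOR_RGB2BGR)[w[2]:w[3],w[0]:w[1]]; a=cv2.resize(a,None,fx=f,fy=f,interpolation=cv2.INTER_CUBIC)
    cols=[(0,255,0),(255,0,0),(0,0,255),(255,255,0),(255,0,255),(0,255,255)]
    i=0
    for key in o:
        if key in('s','t') or key[1]!=k: continue
        for d in o[key]:
            m=cv2.resize(d['pixels'][w[2]:w[3],w[0]:w[1]].astype(np.uint8),None,fx=f,fy=f,interpolation=cv2.INTER_NEAREST)
            cs,_=cv2.findContours(m,0,2); cv2.drawContours(a,cs,-1,cols[i%6],1)
        i+=1
    cv2.imwrite(f'pics/mask_{k}.png',a)
print(manip.read_state()['clock'])
E
```

```text
disc_1_c s [([268.0, 301.0], 0.59, 255), ([285.0, 225.0], 0.46, 716), ([278.0, 201.0], 0.33, 1398)]
disc_1_c t [([412.0, 198.0], 0.55, 185)]
square_1_c s [([232.0, 170.0], 0.47, 110), ([248.0, 131.0], 0.37, 311)]
square_1_c t [([189.0, 209.0], 0.73, 218), ([417.0, 135.0], 0.61, 581)]
3.2
```

View pics/mask_s.png

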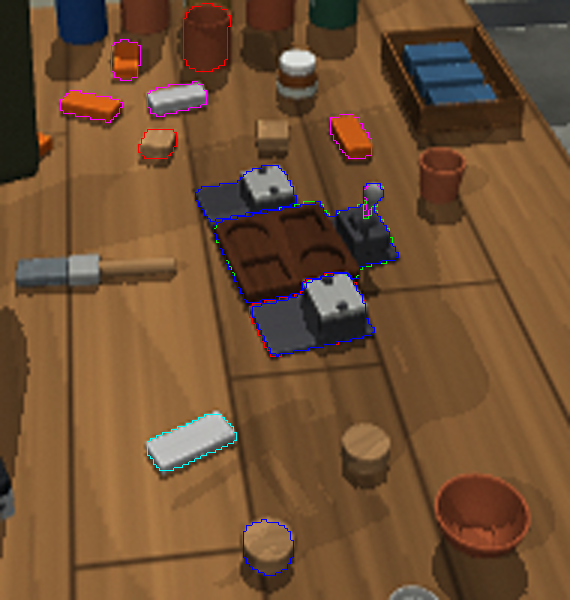

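View pics/mask_t.png

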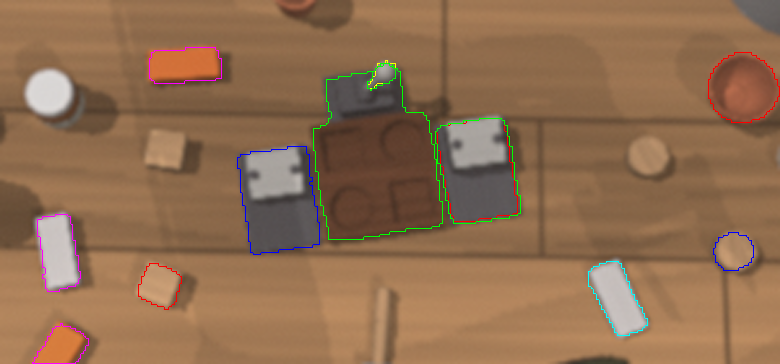

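```bash
python3 - <<'E'
from h import *
import pickle
np.set_printoptions(precision=3,suppress=True)
o=pickle.load(open('m0.pkl','rb')); s,t=o['s'],o['t']
M=lambda k,v,i=0:o[k,v][i]['pixels'].astype(float)
bedp=[box(-75,75,-75,75,0,18)]
strap=lambda h:[box(-65,65,-45,45,0,6),box(0,58,-32.5,32.5,0,h)]
V=lambda k,i=0,j=0:[(s,M(k,'s',i)),(t,M(k,'t',j))]
for nm,vs in (('both',None),('side',0),('top',1)):
    sel=lambda v: v if vs is None else [v[vs]]
    print(nm)
    for h in (30,38):
        print(' strapL',h,*fit(sel(V('strap_low')),strap(h),[530,150,.15]))
        print(' strapH',h,*fit(sel(V('strap_high')),strap(h),[530,-100,.15]))
    p,r=fit(sel(V('bed')),[box(-75,75,-75,75,0,18),box(107-25,107+25,-35,35,0,6)],[530,25,.15]);print(' bed',p,r)
    for T in (12,20):
        print(' thin',T,*fit(sel(V('packer_thin')),[box(-45,45,-20,20,0,T)],[390,-250,.4]))
        print(' thick',T,*fit(sel(V('packer_thick',0,3)),[box(-45,45,-20,20,0,T)],[440,430,.1]))
    print(' sq',*fit(sel(V('square_1')),[box(-23,23,-23,23,0,24)],[380,290,-.3]))
    print(' disc',*fit(sel(V('disc_1')),[cyl(25,0,24)],[430,-420,0],yaw=False))
E
```

```text
both
 strapL 30 [495.641 150.899   0.171] 0.2693138867816019
 strapH 30 [538.65  -99.585   0.162] 0.1118970008341989
 strapL 38 [495.204 150.383   0.161] 0.3241822114045522
 strapH 38 [538.155 -99.877   0.159] 0.07957227251528774
 bed [529.265  27.635   0.164] 0.26365370423231427
 thin 12 [ 378.177 -272.784    0.418] 0.0916131815243197
 thick 12 [423.156 423.731   0.212] 0.26816128261586525
 thin 20 [ 377.67  -273.002    0.435] 0.2337822269810797
 thick 20 [422.36  422.519   0.212] 0.11791977503253427Traceback (most recent call last):
  File "<stdin>", line 19, in <module>
  File "<stdin>", line 8, in <lambda>
  File "<stdin>", line 5, in <lambda>
KeyError: ('square_1', 's')
```

```bash
python3 - <<'E'
from h import *
import pickle
for i in range(2):
  for nm in ('side','top'):
    c=manip.camera(nm)
    for n in ('disc_2_c','square_2_c'):
        r=manip.masks_of(n,c); print(n,nm,[(np.round(d['xy']).tolist(),round(d['score'],2),int(d['pixels'].sum())) for d in r])
E
python3 - <<'E'
import cv2
import numpy as np
a=cv2.imread('pics/side0.png');t=cv2.imread('pics/top0.png')
L=[a[250:315,250:320],t[140:215,365:430],a[145:185,220:290],t[145:220,180:205]]
L=[cv2.resize(x,(390,290),interpolation=cv2.INTER_CUBIC) if i<3 else cv2.resize(x,(150,290)) for i,x in enumerate(L)]
L[3]=cv2.copyMakeBorder(L[3],0,0,0,240,0)
cv2.imwrite('pics/plates.png',np.vstack([np.hstack(L[:2]),np.hstack(L[2:])]))
E
```

```text
disc_2_c side [([301.0, 270.0], 0.69, 220)]
square_2_c side [([272.0, 164.0], 0.43, 81), ([247.0, 129.0], 0.29, 332)]
disc_2_c top [([272.0, 166.0], 0.73, 2653), ([378.0, 158.0], 0.67, 210), ([235.0, 177.0], 0.55, 1127), ([187.0, 209.0], 0.45, 186)]
square_2_c top [([190.0, 155.0], 0.51, 203)]
disc_2_c side [([302.0, 269.0], 0.64, 211)]
square_2_c side [([270.0, 163.0], 0.47, 101)]
disc_2_c top [([377.0, 160.0], 0.67, 193)]
square_2_c top [([190.0, 156.0], 0.57, 191)]
```

View pics/plates.png

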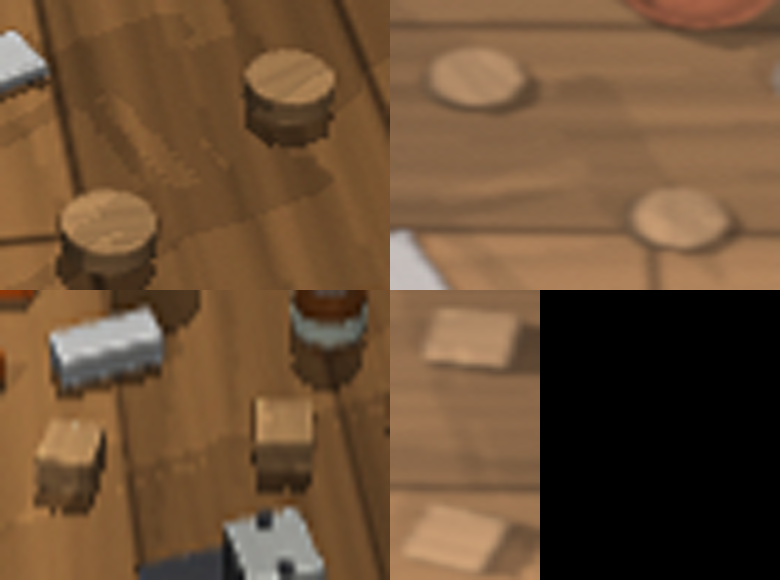

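```bash
cat >> h.py <<'E'
def brown(c,m):
    im=c['img'].astype(float); d=im[...,0]-im[...,2]
    return m*(d>18)
E
python3 - <<'E'
from h import *
import pickle
np.set_printoptions(precision=3,suppress=True)
o=pickle.load(open('m0.pkl','rb')); s,t=o['s'],o['t']
M=lambda k,v,i=0:o[k,v][i]['pixels'].astype(float)
strap=lambda h:[box(-65,65,-45,45,0,6),box(0,58,-32.5,32.5,0,h)]
V=lambda k,i=0,j=0:[(s,M(k,'s',i)),(t,M(k,'t',j))]
b=[(s,brown(s,M('bed','s'))),(t,brown(t,M('bed','t')))]
res={}
for nm,vs in (('both',None),('side',0),('top',1)):
    sel=lambda v: v if vs is None else [v[vs]]
    print(nm)
    print(' strapL',*fit(sel(V('strap_low')),strap(30),[510,150,.15]))
    print(' strapH',*fit(sel(V('strap_high')),strap(38),[550,-100,.15]))
    p,r=fit(sel(b),[box(-75,75,-75,75,0,18)],[530,25,.15]);print(' bed',p,r); res[nm]=p
    print(' thin',*fit(sel(V('packer_thin')),[box(-45,45,-20,20,0,12)],[390,-250,.4]))
    print(' thick',*fit(sel(V('packer_thick',0,3)),[box(-45,45,-20,20,0,20)],[440,430,.1]))
for k,(c,m) in zip('st',b):
    w=(215,350,120,260); f=5 if k=='t' else 5
    a=cv2.cvtColor(c['img'],cv2.COLOR_RGB2BGR)[w[2]:w[3],w[0]:w[1]]; a=cv2.resize(a,None,fx=4,fy=4,interpolation=cv2.INTER_CUBIC)
    mm=cv2.resize(m[w[2]:w[3],w[0]:w[1]].astype(np.uint8),None,fx=4,fy=4,interpolation=0); cv2.drawContours(a,cv2.findContours(mm,0,2)[0],-1,(0,255,0),1)
    P=res['both']
    Z=lambda x0,x1,y0,y1,z:np.array([[x0,y0,z],[x1,y0,z],[x1,y1,z],[x0,y1,z]],float)
    Q=[Z(-75,75,-75,75,18)]+[Z(-65,65,q-45,q+45,6) for q in(127,-127)]+[Z(0,58,127-32.5,127+32.5,30),Z(0,58,-127-32.5,-127+32.5,38),Z(82,132,-35,35,41),Z(13,63,13,63,18),Z(-63,-13,-63,-13,18)]
    for q in Q:
        u=((proj(c,place(q,P))-[w[0]-.5,w[2]-.5])*4).astype(int); cv2.polylines(a,[u],True,(0,255,255),1)
    cv2.imwrite(f'pics/fit_{k}.png',a)
E
```

```text
both
 strapL [495.961 150.99    0.183] 0.26998591022852564
 strapH [ 538.176 -100.005    0.165] 0.0793583394245347
 bed [528.574  27.508   0.161] 0.17414127937647889
 thin [ 378.177 -272.784    0.418] 0.0916131815243197
 thick [422.36  422.519   0.212] 0.11791977503253427
side
 strapL [494.447 166.493   0.16 ] 0.2097017245150554
 strapH [538.018 -99.087   0.174] 0.02051056878815433
 bed [528.933  29.911   0.182] 0.129007000210369
 thin [ 378.24  -272.622    0.395] 0.034895567894280374
 thick [422.162 424.387   0.258] 0.07297747735665173
top
 strapL [495.782 149.986   0.172] 0.015358702450836934
 strapH [ 538.789 -100.598    0.167] 0.05295881942639879
 bed [528.214  26.495   0.16 ] 0.033131162116273094
 thin [ 377.926 -273.333    0.447] 0.04914675674191245
 thick [422.581 422.344   0.206] 0.03372158575916398
```

View pics/fit_t.png

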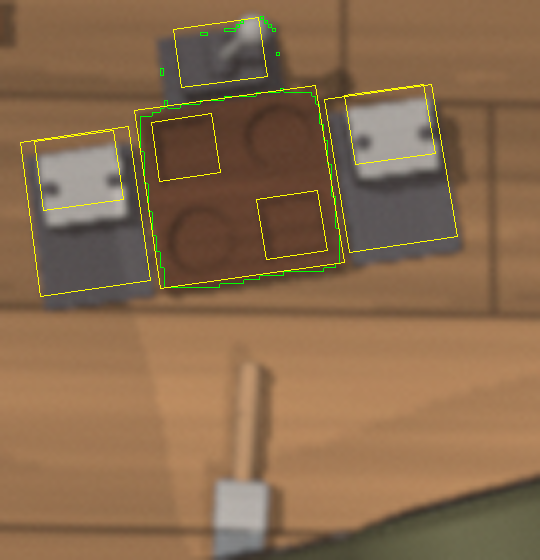

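View pics/fit_s.png

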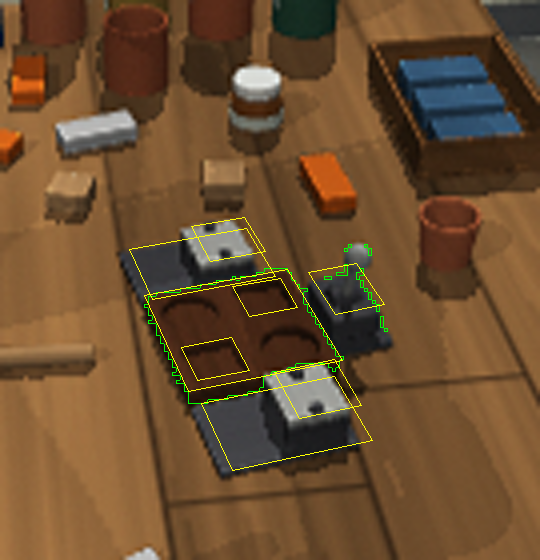

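```bash
cat > plan.py <<'E'
# usage: plan.py x y z yaw [x y z yaw ...]  -> tool-axis shift/turn for successive calls
import sys,numpy as np
from cell import manip
from scipy.spatial.transform import Rotation as Ro
st=manip.read_state(); a=[float(v) for v in sys.argv[1:]]
p=np.array(st['eef_pos']); R=Ro.from_euler('xyz',st['eef_rot'])
print('now',np.round(p,1),np.round(st['eef_rot'],3),'gap',round(st['finger_gap'],1),'F',np.round(st['wrist_force'],1),'t',round(st['clock'],2))
for i in range(0,len(a),4):
    T=np.array(a[i:i+3]); RT=Ro.from_euler('xyz',[-np.pi/2,0,a[i+3]])
    d=R.inv().apply(T-p); r=np.degrees((R.inv()*RT).as_rotvec())
    q1=np.arctan2(T[1],T[0]); print(np.round(d,1),np.round(r,1),'q6',round((q1-np.pi/2-a[i+3]+np.pi)%(2*np.pi)-np.pi,2))
    p=T;R=RT
E
python3 plan.py 355.3 -283.4 120 -2.71  355.3 -283.4 25 -2.71
```

```text
now [ 182.8 -518.7  227.4] [-1.571  0.    -2.803] gap 93.8 F [ 0.1 -0.4  0.3] t 3.8
[-240.9  107.4 -164.6] [ 0.  -5.3 -0. ] q6 0.47
[ 0. 95. -0.] [0. 0. 0.] q6 0.47
```

```bash
python3 -m jog '[-241,107,-165,0,-5.3,0, -241,107,-165,0,-5.3,0, -241,107,-165,0,-5.3,0, -241,107,-165,0,-5.3,0, -241,107,-165,0,-5.3,0, -241,107,-165,0,-5.3,0, -241,107,-165,0,-5.3,0, -241,107,-165,0,-5.3,0, -241,107,-165,0,-5.3,0, -241,107,-165,0,-5.3,0]' 94
python3 - <<'E'
from h import *
shot('side','s1');shot('top','t1')
E
python3 plan.py 355.3 -283.4 25 -2.71
```

```text
clock: 4.63
eef_pos: [355.6, -282.6, 120.4]
eef_rot: [-1.571, -0.0, -2.708]
wrist_force: [-0.4, -0.1, 0.3]
finger_gap: 93.8
now [ 355.1 -283.8  120.9] [-1.57   0.    -2.711] gap 94.2 F [-0.1 -0.4  0.1] t 4.73
[-0.3 95.9 -0.4] [-0. -0. -0.] q6 0.47
```

View pics/s1.png

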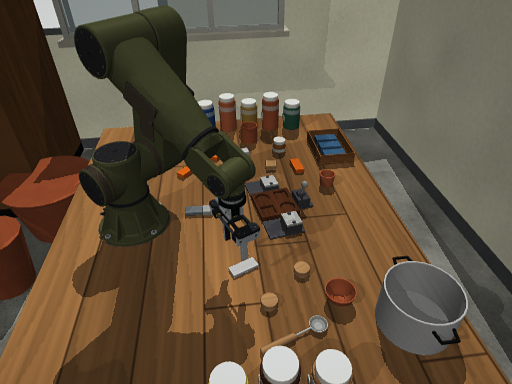

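View pics/t1.png

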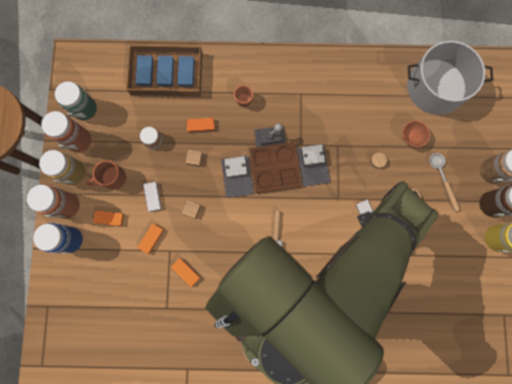

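Gripper stands over the thin silver packer (side ≈(243,268)); nothing has moved. Descend and grip.

```bash
python3 -m jog '[0,30,0,0,0,0, 0,60,0,0,0,0, 0,85,0,0,0,0, 0,96,0,0,0,0, 0,96,0,0,0,0, 0,96,0,0,0,0]' 70
python3 -m jog '[0,0,0,0,0,0, 0,0,0,0,0,0, 0,0,0,0,0,0, 0,0,0,0,0,0, 0,0,0,0,0,0, 0,0,0,0,0,0, 0,0,0,0,0,0, 0,0,0,0,0,0]' 30 40
python3 - <<'E'
from h import *
shot('side','s2')
E
python3 plan.py
```

```text
clock: 5.23
eef_pos: [354.8, -284.1, 24.4]
eef_rot: [-1.571, -0.0, -2.712]
wrist_force: [-0.5, 0.7, 0.2]
finger_gap: 69.9
clock: 5.9
eef_pos: [355.3, -283.1, 24.6]
eef_rot: [-1.57, 0.0, -2.71]
wrist_force: [-1.3, -0.6, 4.3]
finger_gap: 40.0
now [ 355.3 -283.1   24.6] [-1.571 -0.    -2.71 ] gap 39.8 F [-1.1  0.4  5.1] t 5.95
```

```bash
python3 - <<'E'
import cv2
a=cv2.imread('pics/s2.png');cv2.imwrite('pics/s2z.png',cv2.resize(a[180:300,190:320],None,fx=5,fy=5,interpolation=cv2.INTER_CUBIC))
E
```

```text
(no output)
```

View pics/s2z.png

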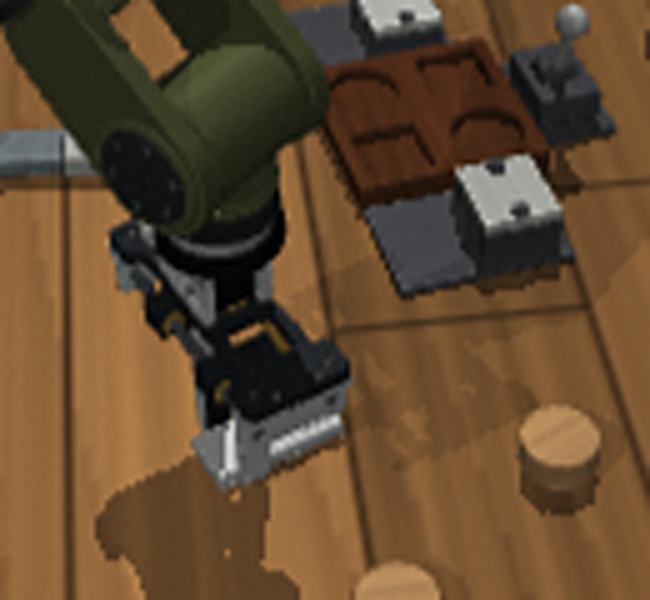

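```bash
python3 plan.py 355 -283 110 -2.71  412 135.6 100 -2.972  412 135.6 45 -2.972
```

```text
now [ 355.3 -283.1   24.6] [-1.571 -0.    -2.71 ] gap 39.8 F [-1.1  0.4  5.1] t 5.95
[  0.2 -85.4  -0.2] [-0. -0.  0.] q6 0.47
[-226.9   10.  -356.4] [ 0. 15. -0.] q6 1.72
[ 0. 55. -0.] [0. 0. 0.] q6 1.72
```

```bash
python3 -m jog '[0,-20,0,0,0,0, 0,-50,0,0,0,0, 0,-75,0,0,0,0, 0,-85,0,0,0,0, 0,-85,0,0,0,0]'
python3 -m jog '[-15,0,-24,0,1,0, -38,1,-60,0,2.5,0, -62,3,-97,0,4,0, -86,4,-135,0,6,0, -110,5,-173,0,7.5,0, -134,6,-210,0,9,0, -158,7,-248,0,10.5,0, -182,8,-286,0,12,0, -206,9,-323,0,13.5,0, -220,10,-346,0,14.5,0]'
python3 -m jog '[-7,0,-10,0,0.5,0, -7,20,-10,0,0.5,0, -7,40,-10,0,0.5,0, -7,50,-10,0,0.5,0, -7,50,-10,0,0.5,0]'
python3 plan.py 412 135.6 45 -2.972
python3 - <<'E'
from h import *
s=shot('side','s3');t=shot('top','t3')
for c,n in ((s,'s'),(t,'t')):
    for k in ('packer_thin','strap_low'):
        r=manip.masks_of(k,c);print(n,k,[(np.round(d['xy']).tolist(),round(d['score'],2),int(d['pixels'].sum())) for d in r])
a=cv2.imread('pics/s3.png');cv2.imwrite('pics/s3z.png',cv2.resize(a[130:250,190:320],None,fx=5,fy=5,interpolation=cv2.INTER_CUBIC))
a=cv2.imread('pics/t3.png');cv2.imwrite('pics/t3z.png',cv2.resize(a[130:250,190:320],None,fx=5,fy=5,interpolation=cv2.INTER_CUBIC))
E
```

```text
clock: 6.37
eef_pos: [355.9, -283.6, 111.0]
eef_rot: [-1.568, 0.001, -2.71]
wrist_force: [0.3, -0.3, -0.9]
finger_gap: 39.4
clock: 7.2
eef_pos: [408.7, 118.6, 98.1]
eef_rot: [-1.571, -0.002, -2.965]
wrist_force: [1.3, -1.1, -2.0]
finger_gap: 39.4
clock: 7.62
eef_pos: [412.9, 127.2, 46.7]
eef_rot: [-1.571, -0.006, -2.972]
wrist_force: [0.7, 0.3, -1.1]
finger_gap: 39.3
now [412.9 127.2  46.7] [-1.571 -0.006 -2.972] gap 39.3 F [ 0.7  0.3 -1.1] t 7.62
[-0.6  1.7 -8.5] [-0.  -0.   0.3] q6 1.72
s packer_thin [([266.0, 184.0], 0.27, 316)]
s strap_low [([267.0, 184.0], 0.56, 299)]
t packer_thin [([192.0, 156.0], 0.43, 223)]
t strap_low [([234.0, 164.0], 0.6, 393)]
```

View pics/s3z.png

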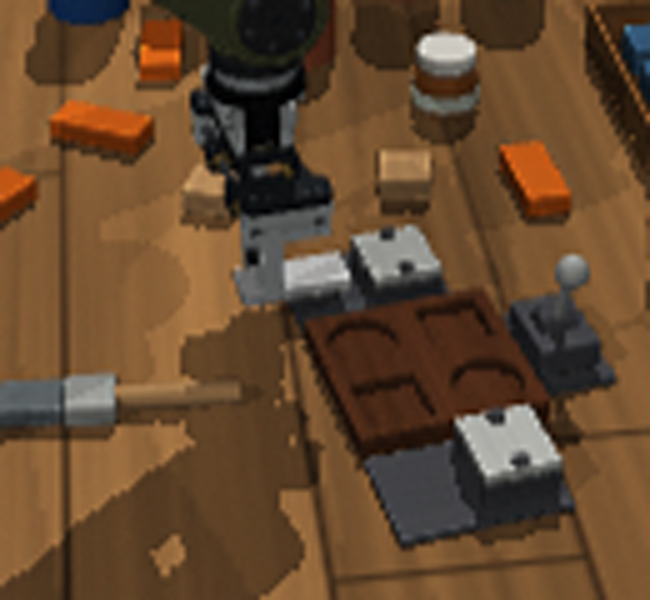

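View pics/t3z.png

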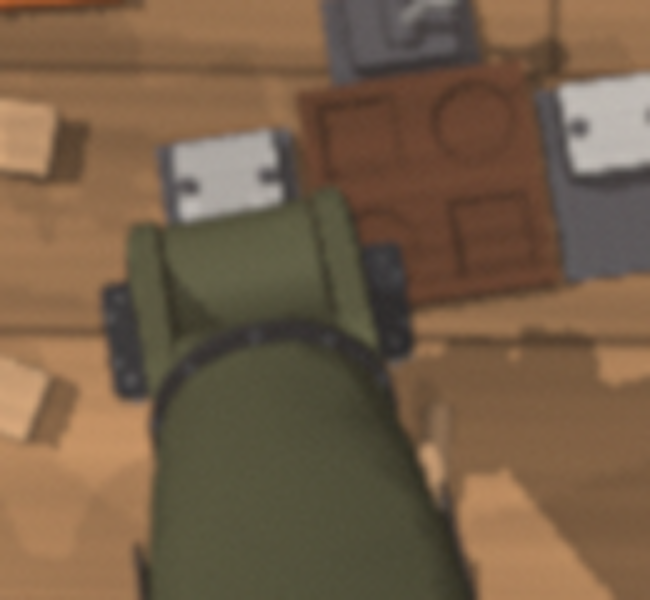

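```bash
cat > chk.py <<'E'
import sys,numpy as np
from cell import manip
s=manip.read_state(); F=s['wrist_force']; print('  t',round(s['clock'],2),np.round(s['eef_pos'],1),np.round(s['eef_rot'],3),'F',np.round(F,1),'gap',round(s['finger_gap'],1))
sys.exit(0 if np.linalg.norm(F)<float(sys.argv[1]) else 1)
E
python3 -m jog '[-1,2,-8,0,0,0, -1,10,-8.5,0,0,0, -1,12.5,-8.5,0,0,0, -1,12.5,-8.5,0,0,0, -1,12.5,-8.5,0,0,0, -1,12.5,-8.5,0,0,0]' >/dev/null; python3 chk.py 99
python3 - <<'E'
from h import *
s=shot('side','s4')
a=cv2.imread('pics/s4.png');cv2.imwrite('pics/s4z.png',cv2.resize(a[155:215,220:300],None,fx=9,fy=9,interpolation=cv2.INTER_CUBIC))
E
python3 plan.py 412 135.6 31.6 -2.972
```

```text
t 8.42 [414.3 136.1  37.2] [-1.571 -0.    -2.972] F [-0.7  0.1 -0.6] gap 39.3
now [414.3 136.1  37.2] [-1.571  0.    -2.972] gap 39.9 F [ 0.   0.1 -1.6] t 8.47
[2.4 5.6 0.1] [ 0. -0. -0.] q6 1.72
```

View pics/s4z.png

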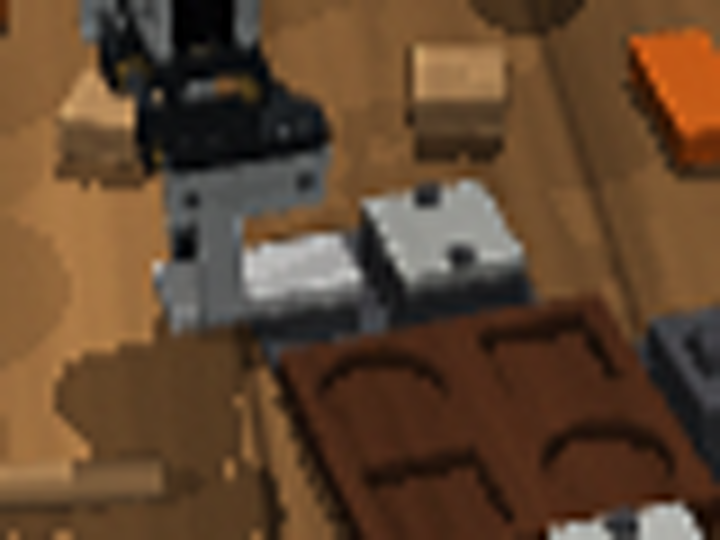

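```bash
cat >> h.py <<'E'
def overlay(c,items,w,f,name):
    """items: list of (pts nx3 in frame, pose, color)"""
    a=cv2.cvtColor(c['img'],cv2.COLOR_RGB2BGR)[w[2]:w[3],w[0]:w[1]]; a=cv2.resize(a,None,fx=f,fy=f,interpolation=cv2.INTER_CUBIC)
    for q,p,col in items:
        u=((proj(c,place(q,p))-[w[0]-.5,w[2]-.5])*f*8).astype(int); cv2.polylines(a,[u],True,col,1,cv2.LINE_AA,3)
    cv2.imwrite(f'pics/{name}.png',a)
Z=lambda x0,x1,y0,y1,z:np.array([[x0,y0,z],[x1,y0,z],[x1,y1,z],[x0,y1,z]],float)
E
python3 - <<'E'
from h import *
s=manip.camera('side')
pk=[412+2.3+25*.9856,136.1+25*.169,.170]; st=[495.8,150,.170]
overlay(s,[(Z(-45,45,-20,20,24.6),pk,(0,255,0)),(Z(-45,45,-20,20,12.6),pk,(0,255,0)),(Z(0,58,-32.5,32.5,30),st,(0,0,255)),(Z(0,58,-22.5,22.5,20),st,(255,0,255)),(Z(-65,65,-45,45,6),st,(0,255,255)),(Z(-75,75,-75,75,18),[528.2,26.5,.165],(255,255,0))],(220,300,155,215),9,'ov4')
E
```

```text
(no output)
```

View pics/ov4.png

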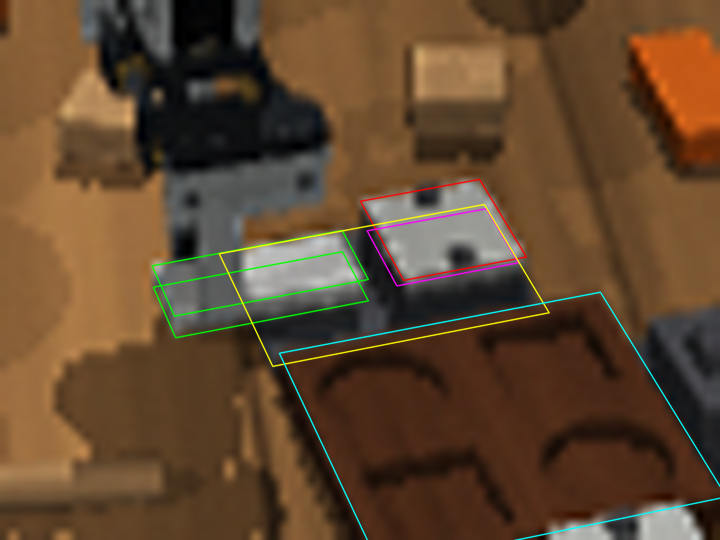

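```bash
python3 -m jog '[0,3,0,0,0,0, 0,5.5,0,0,0,0, -5,5.5,0,0,0,0, -10,5.5,0,0,0,0, -10,5.5,0,0,0,0]' >/dev/null; python3 chk.py 15 &&
python3 -m jog '[-2,0,0,0,0,0, -4,0,0,0,0,0, -6,0,0,0,0,0, -8,0,0,0,0,0, -8,0,0,0,0,0]' >/dev/null; python3 chk.py 15 &&
python3 -m jog '[-2,0,0,0,0,0, -4,0,0,0,0,0, -6,0,0,0,0,0, -8,0,0,0,0,0, -8,0,0,0,0,0]' >/dev/null; python3 chk.py 15 &&
python3 -m jog '[-2,0,0,0,0,0, -4,0,0,0,0,0, -6,0,0,0,0,0, -8,0,0,0,0,0, -8,0,0,0,0,0]' >/dev/null; python3 chk.py 15
```

```text
t 8.93 [425.2 138.   31.8] [-1.571e+00  1.000e-03 -2.972e+00] F [ 0.3 -0.9 -1.2] gap 39.6
  t 9.35 [432.4 139.2  31.7] [-1.571  0.    -2.972] F [-0.4  0.3 -0.8] gap 39.3
  t 9.77 [440.3 140.5  31.7] [-1.571  0.    -2.972] F [ 0.  -0.1 -1.6] gap 39.5
  t 10.18 [448.1 141.9  31.7] [-1.571  0.    -2.972] F [ 0.4  0.6 -1. ] gap 39.5
```

```bash
python3 -m jog '[-3,0,0,0,0,0, -6,0,0,0,0,0, -9,0,0,0,0,0, -12,0,0,0,0,0, -12,0,0,0,0,0]' >/dev/null; python3 chk.py 15 &&
python3 -m jog '[-2,0,0,0,0,0, -4,0,0,0,0,0, -6,0,0,0,0,0, -8,0,0,0,0,0, -8,0,0,0,0,0]' >/dev/null; python3 chk.py 15 &&
python3 -m jog '[-2,0,0,0,0,0, -4,0,0,0,0,0, -6,0,0,0,0,0, -6,0,0,0,0,0]' >/dev/null; python3 chk.py 15 && python3 -m jog '[-1,0,0,0,0,0, -2,0,0,0,0,0, -2,0,0,0,0,0]' >/dev/null; python3 chk.py 15 && python3 -m jog '[-1,0,0,0,0,0, -2,0,0,0,0,0, -2,0,0,0,0,0]' >/dev/null; python3 chk.py 15
```

```text
t 10.6 [460.2 143.9  31.7] [-1.571  0.    -2.972] F [ 0.3 -0.2 -0. ] gap 39.2
  t 11.02 [467.8 145.3  31.7] [-1.571  0.    -2.972] F [ 0.1  0.8 -1. ] gap 39.5
  t 11.35 [473.8 146.3  31.7] [-1.571  0.    -2.972] F [ 0.3  0.7 -1.5] gap 39.3
  t 11.6 [475.5 146.6  31.7] [-1.571  0.    -2.972] F [ 0.5 -0.  -1.3] gap 39.6
  t 11.85 [477.2 146.8  31.5] [-1.571e+00 -1.000e-03 -2.972e+00] F [-2.2 -1.   0.2] gap 39.5
```

```bash
for i in 1; do python3 -m jog '[-1,0,0,0,0,0, -1,0,0,0,0,0]' >/dev/null; done; python3 chk.py 15 && python3 -m jog '[-1,0,0,0,0,0, -1,0,0,0,0,0]' >/dev/null; python3 chk.py 15 && python3 -m jog '[-1,0,0,0,0,0, -1,0,0,0,0,0]' >/dev/null; python3 chk.py 15 && python3 -m jog '[-1,0,0,0,0,0, -1,0,0,0,0,0]' >/dev/null; python3 chk.py 15
```

```text
t 12.02 [477.3 146.8  31.2] [-1.571 -0.003 -2.972] F [-6.9 -2.   0.6] gap 39.3
  t 12.18 [477.4 146.8  30.9] [-1.57  -0.005 -2.972] F [-11.9  -2.7   1.3] gap 39.3
  t 12.35 [477.7 146.7  30.8] [-1.57  -0.007 -2.972] F [-16.6  -5.    5.6] gap 39.4
  t 12.35 [477.7 146.7  30.8] [-1.57  -0.007 -2.972] F [-16.6  -5.    5.6] gap 39.4
```

```bash
python3 -m jog '[0,0,0,0,0,0, 0,0,0,0,0,0, 0,0,0,0,0,0, 1,0,0,0,0,0, 2,0,0,0,0,0, 2,0,0,0,0,0]' 54 >/dev/null; python3 chk.py 15; python3 -m jog '[0,-20,0,0,0,0, 0,-50,0,0,0,0, 0,-80,0,0,0,0, 0,-100,0,0,0,0, 0,-100,0,0,0,0]' >/dev/null; python3 chk.py 99
python3 plan.py 397.9 417.3 130 -2.932 397.9 417.3 25 -2.932
```

```text
t 12.85 [478.3 147.1  31.7] [-1.571  0.    -2.972] F [ 0.8 -0.2 -0. ] gap 54.3
  t 13.27 [480.  147.5 135.8] [-1.571  0.007 -2.972] F [0.7 0.  0.9] gap 54.0
now [480.  147.5 135.8] [-1.571  0.007 -2.972] gap 54.0 F [0.7 0.  0.9] t 13.27
[  35.5    5.7 -279.8] [ 0.  -2.3 -0.4] q6 2.17
[  0. 105.  -0.] [0. 0. 0.] q6 2.17
```

```bash
python3 - <<'E'
from h import *
np.set_printoptions(precision=3,suppress=True)
s=shot('side','s5');t=shot('top','t5')
b=[]
for c,n in ((s,'s'),(t,'t')):
    for k in ('packer_thin','packer_thick'):
        r=manip.masks_of(k,c);print(n,k,[(np.round(d['xy']).tolist(),round(d['score'],2),int(d['pixels'].sum())) for d in r])
        if k=='packer_thick':
            best=[d for d in r if np.linalg.norm(np.array(d['xy'])-((239,153) if n=='s' else (151,198)))<12]
            if best: b.append((c,best[0]['pixels'].astype(float)))
print(len(b),*fit(b,[box(-45,45,-20,20,0,20)],[422,422,.2]))
w=(215,310,140,230)
st=[495.8,150,.170]; pk=[495.8+5*.986,150+5*.169,.17]
overlay(s,[(Z(-45,45,-20,20,18),pk,(0,255,0)),(Z(0,58,-32.5,32.5,30),st,(0,0,255))],(220,300,155,215),9,'ov5')
E
```

```text
s packer_thin [([256.0, 184.0], 0.4, 70)]
s packer_thick [([267.0, 185.0], 0.73, 385), ([282.0, 199.0], 0.65, 1408), ([222.0, 140.0], 0.58, 100), ([183.0, 170.0], 0.57, 164), ([209.0, 154.0], 0.56, 132)]
t packer_thin []
t packer_thick [([202.0, 126.0], 0.79, 342), ([107.0, 216.0], 0.7, 368), ([150.0, 235.0], 0.67, 415), ([185.0, 272.0], 0.59, 408), ([106.0, 176.0], 0.58, 821), ([150.0, 199.0], 0.57, 369)]
1 [422.855 421.615   0.219] 0.04827970063629893
```

View pics/ov5.png

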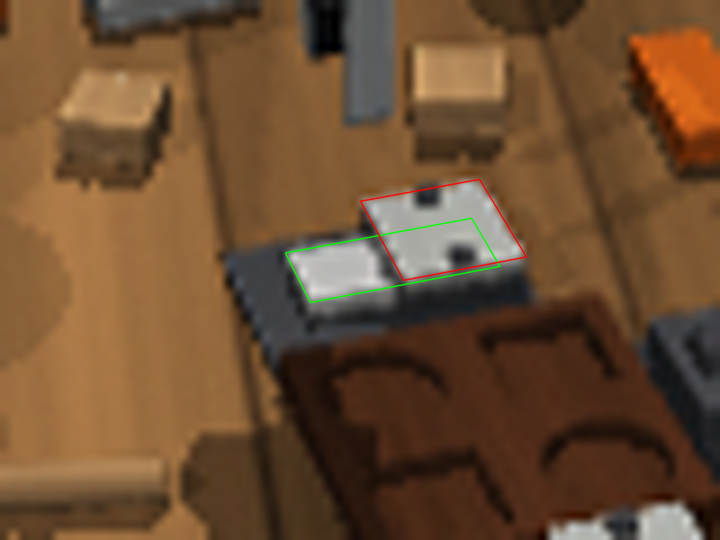

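The thin packer lies home (green outline matches in side view around (256,184)). Thick candidates in the top view: orange at (202,126), (107,216), (150,235), (185,272), silver at (151,198) — the plain aluminium one is the silver (its 20 mm fit is best, crop seen above).

```bash
python3 -m jog '[4,0,-30,0,0,0, 8,0,-65,0,-0.5,0, 13,1,-100,0,-1,0, 17,2,-135,0,-1,0, 22,3,-170,0,-1.5,0, 26,4,-205,0,-2,0, 31,5,-240,0,-2.3,0, 35.5,5.7,-270,0,-2.3,0, 35.5,5.7,-280,0,-2.3,0, 35.5,5.7,-280,0,-2.3,0]' 70 >/dev/null; python3 chk.py 99; python3 plan.py 397.9 417 40 -2.932 397.9 417 25 -2.932
```

```text
t 14.4 [395.1 418.5 124.8] [-1.570e+00 -1.000e-03 -2.929e+00] F [-0.8 -0.8  0.1] gap 69.9
now [395.1 418.5 124.8] [-1.570e+00 -1.000e-03 -2.929e+00] gap 69.9 F [-0.8 -0.8  0.1] t 14.4
[-2.6 84.8  2. ] [-0.   0.2  0.1] q6 2.17
[ 0. 15. -0.] [0. 0. 0.] q6 2.17
```

```bash
python3 -m jog '[-2.6,30,2,0,0,0, -2.6,60,2,0,0,0, -2.6,85,2,0,0,0, -2.6,98,2,0,0,0, -2.6,98,2,0,0,0, -2.6,98,2,0,0,0]' 70 >/dev/null; python3 chk.py 20 && python3 -m jog '[0,0,0,0,0,0, 0,0,0,0,0,0, 0,0,0,0,0,0, 0,0,0,0,0,0, 0,0,0,0,0,0, 0,0,0,0,0,0, 0,0,0,0,0,0, 0,0,0,0,0,0]' 30 45; python3 plan.py 398 417 115 -2.932  457 -113.9 110 -2.972  457 -113.9 45 -2.972
```

```text
t 14.9 [399.6 415.   28.3] [-1.571 -0.    -2.933] F [-0.3  0.8  0.5] gap 69.9
clock: 15.57
eef_pos: [399.2, 415.8, 28.5]
eef_rot: [-1.571, 0.001, -2.932]
wrist_force: [-1.9, -1.0, 5.7]
finger_gap: 39.6
now [399.2 415.8  28.5] [-1.571e+00  1.000e-03 -2.932e+00] gap 39.6 F [-1.9 -1.   5.7] t 15.57
[  0.9 -86.5  -1.4] [ 0.  0. -0.] q6 2.17
[ 52.8   5.  531.6] [ 0.   2.3 -0. ] q6 1.16
[ 0. 65. -0.] [0. 0. 0.] q6 1.16
```

```bash
python3 -m jog '[0,-20,0,0,0,0, 0,-50,0,0,0,0, 0,-77,0,0,0,0, 0,-87,0,0,0,0, 0,-87,0,0,0,0]' >/dev/null; python3 chk.py 99
python3 -m jog '[1,0,10,0,0,0, 3,0,30,0,0.2,0, 6,1,60,0,0.4,0, 9,1,90,0,0.6,0, 12,2,120,0,0.8,0, 15,2,150,0,1,0, 18,2,180,0,1,0, 21,3,210,0,1,0, 24,3,240,0,1,0, 27,3,270,0,1.2,0]' >/dev/null; python3 chk.py 99
python3 -m jog '[3,0,30,0,0.1,0, 6,0,60,0,0.2,0, 9,0,90,0,0.4,0, 12,0,120,0,0.5,0, 15,0,150,0,0.7,0, 18,1,180,0,0.8,0, 21,1,210,0,1,0, 24,2,235,0,1,0, 25,2,250,0,1.1,0, 25,2,255,0,1.1,0]' >/dev/null; python3 chk.py 99
python3 plan.py 455.7 -114.4 45 -2.972
```

```text
t 15.98 [399.7 416.3 117. ] [-1.573  0.003 -2.932] F [ 0.1  0.8 -0.9] gap 39.7
  t 16.82 [427.5 143.7 109.9] [-1.571 -0.003 -2.953] F [ 0.4  0.1 -1.5] gap 39.7
  t 17.65 [ 450.8 -111.2  108. ] [-1.572 -0.003 -2.975] F [-0.1 -0.1 -2.1] gap 39.6
now [ 450.8 -111.2  108. ] [-1.572 -0.003 -2.975] gap 39.6 F [-0.1 -0.1 -2.1] t 17.65
[-4.5 63.   4.1] [ 0.1 -0.1  0.2] q6 1.16
```

```bash
python3 -m jog '[-4,20,4,0,0,0, -4.5,45,4,0,0,0, -4.5,63,4,0,0,0, -4.5,66,4,0,0,0, -4.5,66,4,0,0,0, -4.5,66,4,0,0,0]' >/dev/null; python3 chk.py 99; python3 - <<'E'
from h import *
s=manip.camera('side'); st=manip.read_state(); e=st['eef_pos']; y=st['eef_rot'][2]+np.pi
pk=[e[0]+24.2*np.cos(y),e[1]+24.2*np.sin(y),y]; zb=e[2]-28.5; sp=[538.5,-100.4,.168]; print(pk,zb)
overlay(s,[(Z(-45,45,-20,20,zb+20),pk,(0,255,0)),(Z(-45,45,-20,20,zb),pk,(0,255,0)),(Z(0,58,-32.5,32.5,38),sp,(0,0,255)),(Z(-65,65,-45,45,6),sp,(0,255,255))],(235,325,190,250),8,'ov6')
E
python3 plan.py 455.7 -114.4 35.5 -2.973
```

```text
t 18.15 [ 457.2 -112.1   44.3] [-1.571 -0.    -2.972] F [-0.5 -0.4 -1.1] gap 39.4
[np.float64(481.3466453212815), np.float64(-108.18757133255242), np.float64(0.16984932763785565)] 16.196920643477362
now [ 457.5 -112.3   44.7] [-1.570e+00  1.000e-03 -2.972e+00] gap 39.4 F [ 0.4 -0.4 -1.2] t 18.2
[2.1 9.2 1.8] [-0.   0.1 -0. ] q6 1.16
```

View pics/ov6.png

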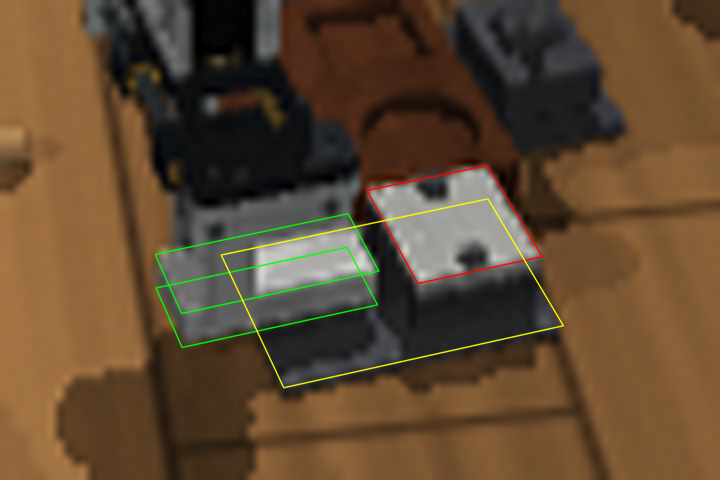

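```bash
python3 -m jog '[0,5,1.5,0,0,0, 0,9,2,0,0,0, -4,9,2,0,0,0, -9,9,2,0,0,0, -9,9,2,0,0,0]' >/dev/null; python3 chk.py 15 &&
python3 -m jog '[-2,0,0,0,0,0, -4,0,0,0,0,0, -6,0,0,0,0,0, -8,0,0,0,0,0, -8,0,0,0,0,0]' >/dev/null; python3 chk.py 15 &&
python3 -m jog '[-2,0,0,0,0,0, -4,0,0,0,0,0, -6,0,0,0,0,0, -8,0,0,0,0,0, -8,0,0,0,0,0]' >/dev/null; python3 chk.py 15 &&
python3 -m jog '[-2,0,0,0,0,0, -4,0,0,0,0,0, -6,0,0,0,0,0, -8,0,0,0,0,0, -8,0,0,0,0,0]' >/dev/null; python3 chk.py 15 &&
python3 -m jog '[-3,0,0,0,0,0, -6,0,0,0,0,0, -9,0,0,0,0,0, -12,0,0,0,0,0, -12,0,0,0,0,0]' >/dev/null; python3 chk.py 15
```

```text
t 18.62 [ 467.5 -112.8   35.2] [-1.570e+00  1.000e-03 -2.972e+00] F [-0.5  0.1 -1.5] gap 39.8
  t 19.03 [ 474.7 -111.4   35. ] [-1.571  0.    -2.972] F [ 0.2  0.5 -1.5] gap 39.6
  t 19.45 [ 482.6 -110.1   35. ] [-1.571  0.    -2.972] F [-0.4 -0.4 -2. ] gap 39.3
  t 19.87 [ 490.5 -108.8   35. ] [-1.571  0.    -2.972] F [-0.2  0.8 -1.2] gap 39.5
  t 20.28 [ 502.5 -106.7   35. ] [-1.571  0.    -2.972] F [ 0.9  0.2 -1.4] gap 39.7
```

```bash
python3 -m jog '[-3,0,0,0,0,0, -6,0,0,0,0,0, -9,0,0,0,0,0, -12,0,0,0,0,0, -12,0,0,0,0,0]' >/dev/null; python3 chk.py 12 &&
python3 -m jog '[-2,0,0,0,0,0, -3,0,0,0,0,0, -3,0,0,0,0,0]' >/dev/null; python3 chk.py 12 && python3 -m jog '[-1,0,0,0,0,0, -2,0,0,0,0,0, -2,0,0,0,0,0]' >/dev/null; python3 chk.py 12 && python3 -m jog '[-1,0,0,0,0,0, -1,0,0,0,0,0]' >/dev/null; python3 chk.py 12 && python3 -m jog '[-1,0,0,0,0,0, -1,0,0,0,0,0]' >/dev/null; python3 chk.py 12 && python3 -m jog '[-1,0,0,0,0,0, -1,0,0,0,0,0]' >/dev/null; python3 chk.py 12 && python3 -m jog '[-1,0,0,0,0,0, -1,0,0,0,0,0]' >/dev/null; python3 chk.py 12  && python3 -m jog '[-1,0,0,0,0,0, -1,0,0,0,0,0]' >/dev/null; python3 chk.py 12
```

```text
t 20.7 [ 514.3 -104.7   35. ] [-1.571  0.    -2.972] F [-0.2  0.1 -1.3] gap 39.7
  t 20.95 [ 516.9 -104.2   35. ] [-1.571  0.    -2.972] F [-0.6 -0.1 -1.6] gap 39.5
  t 21.2 [ 518.5 -103.9   34.8] [-1.571e+00 -1.000e-03 -2.972e+00] F [-1.8  0.  -0.5] gap 39.8
  t 21.37 [ 518.6 -103.8   34.6] [-1.572 -0.003 -2.972] F [-8.1 -0.6  0.5] gap 39.5
  t 21.53 [ 518.7 -103.7   34.5] [-1.572 -0.005 -2.972] F [-15.1  -2.9   5.3] gap 39.8
  t 21.53 [ 518.7 -103.7   34.5] [-1.572 -0.005 -2.972] F [-15.1  -2.9   5.3] gap 39.8
  t 21.53 [ 518.7 -103.7   34.5] [-1.572 -0.005 -2.972] F [-15.1  -2.9   5.3] gap 39.8
  t 21.53 [ 518.7 -103.7   34.5] [-1.572 -0.005 -2.972] F [-15.1  -2.9   5.3] gap 39.8
```

```bash
python3 -m jog '[0,0,0,0,0,0, 0,0,0,0,0,0, 0,0,0,0,0,0, 1,0,0,0,0,0, 2,0,0,0,0,0, 2,0,0,0,0,0]' 54 >/dev/null; python3 chk.py 15; python3 -m jog '[0,-20,0,0,0,0, 0,-50,0,0,0,0, 0,-85,0,0,0,0, 0,-115,0,0,0,0, 80,-125,0,0,0,0, 110,-125,30,0,0,0, 110,-125,60,0,0,0, 110,-125,60,0,0,0]' >/dev/null; python3 chk.py 99
python3 - <<'E'
from h import *
import pickle
np.set_printoptions(precision=3,suppress=True)
s=shot('side','s7');t=shot('top','t7')
out={'s':s,'t':t}
for c,n in ((s,'s'),(t,'t')):
    for k in ('packer_thin_c','disc_1_c','square_1_c','bed','packer_thick_c'):
        r=manip.masks_of(k,c);out[k,n]=r;print(n,k,[(np.round(d['xy']).tolist(),round(d['score'],2),int(d['pixels'].sum())) for d in r])
pickle.dump(out,open('m7.pkl','wb'))
w=(215,310,140,230)
s1=[495.8,150,.170];s2=[538.5,-100.4,.168]
overlay(s,[(Z(-40,50,-20,20,18),s1,(0,255,0)),(Z(-40,50,-20,20,26),s2,(0,255,0)),(Z(0,58,-32.5,32.5,30),s1,(0,0,255))],(220,330,150,250),7,'ov7')
E
```

```text
t 22.03 [ 518.6 -103.9   35. ] [-1.571  0.    -2.972] F [ 0.5 -0.9  0.2] gap 53.7
  t 22.7 [ 418.4 -184.3  160.8] [-1.569e+00  1.000e-03 -2.973e+00] F [0.4 0.6 0.5] gap 54.5
s packer_thin_c [([288.0, 226.0], 0.5, 607)]
s disc_1_c [([270.0, 302.0], 0.67, 261)]
s square_1_c [([229.0, 170.0], 0.65, 62)]
s bed [([284.0, 203.0], 0.62, 1041)]
s packer_thick_c [([187.0, 171.0], 0.63, 159), ([283.0, 143.0], 0.62, 200), ([294.0, 165.0], 0.57, 164), ([209.0, 151.0], 0.55, 163), ([277.0, 225.0], 0.43, 151)]
t packer_thin_c [([234.0, 180.0], 0.46, 157), ([189.0, 210.0], 0.28, 215), ([231.0, 173.0], 0.23, 950)]
t disc_1_c [([412.0, 197.0], 0.6, 195), ([238.0, 186.0], 0.53, 110), ([233.0, 173.0], 0.26, 842)]
t square_1_c [([187.0, 208.0], 0.55, 206), ([408.0, 200.0], 0.47, 253)]
t bed [([270.0, 166.0], 0.91, 2679), ([312.0, 162.0], 0.36, 944)]
t packer_thick_c [([110.0, 216.0], 0.92, 396), ([200.0, 125.0], 0.73, 339), ([149.0, 236.0], 0.6, 373), ([314.0, 173.0], 0.51, 141), ([276.0, 128.0], 0.27, 47)]
```

View pics/ov7.png

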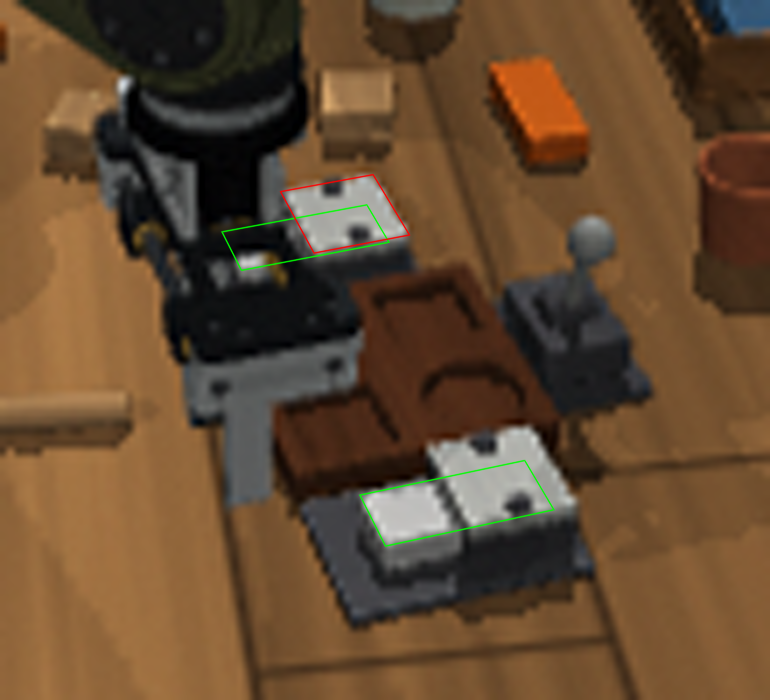

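View pics/t7.png

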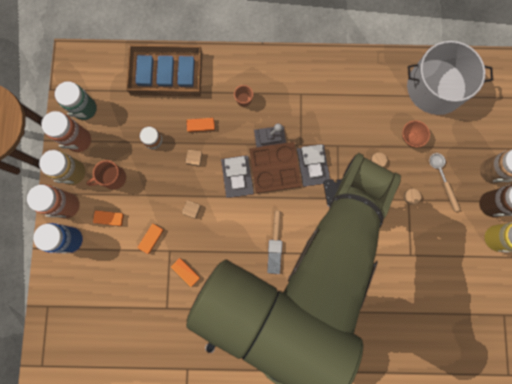

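```bash
python3 - <<'E'
from h import *
import pickle
np.set_printoptions(precision=3,suppress=True)
o=pickle.load(open('m7.pkl','rb'));s,t=o['s'],o['t']
v=[(s,o['disc_1_c','s'][0]['pixels']*1.),(t,o['disc_1_c','t'][0]['pixels']*1.)]
for q in (v,v[:1],v[1:]): print('discA',*fit(q,[cyl(25,0,24)],[430,-420,0],yaw=False))
m=brown(t,o['bed','t'][0]['pixels']*1.)
print('bed',*fit([(t,m)],[box(-75,75,-75,75,0,18)],[528,26,.165]))
o0=pickle.load(open('m0.pkl','rb'))
print('sq', {k:[np.round(d['xy']).tolist() for d in o0[k]] for k in o0 if k[0] in('squar','disc','squa','square')})
# refined bed: colour segmentation
im=t['img'].astype(float); 
for thr in (95,105,115):
    g=((im[...,0]<thr)&(im[...,0]-im[...,2]>18)).astype(np.uint8); k=np.zeros_like(g);k[130:205,235:315]=1
    n,l,stt,_=cv2.connectedComponentsWithStats(g*k,connectivity=4); i=1+np.argmax(stt[1:,4]); mm=cv2.morphologyEx((l==i).astype(np.uint8),cv2.MORPH_CLOSE,np.ones((5,5)))
    print(thr,mm.sum(),*fit([(t,mm*1.)],[box(-75,75,-75,75,0,18)],[528,26,.165]))
E
python3 plan.py 431 -420 150 -2.972
```

```text
discA [ 438.286 -417.334    0.   ] 0.2354249521795161
discA [ 438.899 -415.599    0.   ] 0.08747611072075136
discA [ 437.91  -418.936    0.   ] 0.13889166888474846
bed [527.515  25.826   0.164] 0.030944300005552636
sq {('disc', 's'): [[268.0, 301.0], [285.0, 225.0], [278.0, 201.0]], ('disc', 't'): [[412.0, 198.0]], ('square', 's'): [[232.0, 170.0], [248.0, 131.0]], ('square', 't'): [[189.0, 209.0], [417.0, 135.0]]}
95 132 [405.333 108.667   0.605] 1.0
105 2065 [526.828  21.414   0.173] 0.2620220012232211
115 2490 [525.656  22.415   0.167] 0.13473748897937
now [ 420.6 -181.2  159.8] [-1.571 -0.    -2.971] gap 54.0 F [-0.6  0.4  0.1] t 23.3
[ 30.1   9.8 237.1] [0. 0. 0.] q6 0.63
```

```bash
python3 - <<'E'
from h import *
import pickle
o=pickle.load(open('m7.pkl','rb'));s,t=o['s'],o['t']
a=np.linspace(0,2*np.pi,48,endpoint=False); C=lambda z:np.stack([25*np.cos(a),25*np.sin(a),0*a+z],1)
p=[438.3,-417.3,0]
for k,c,w in (('s',s,(245,295,275,325)),('t',t,(390,440,175,225))):
    overlay(c,[(C(24),p,(0,255,0)),(C(0),p,(0,255,255))],w,8,'x'+k)
    im=cv2.imread(f'pics/x{k}.png'); m=cv2.resize(o['disc_1_c',k][0]['pixels'][w[2]:w[3],w[0]:w[1]].astype(np.uint8),None,fx=8,fy=8,interpolation=0)
    cv2.drawContours(im,cv2.findContours(m,0,2)[0],-1,(0,0,255),1); cv2.imwrite(f'pics/x{k}.png',im)
cv2.imwrite('pics/discA.png',np.hstack([cv2.imread('pics/xs.png'),cv2.imread('pics/xt.png')]))
E
```

```text
(no output)
```

View pics/discA.png

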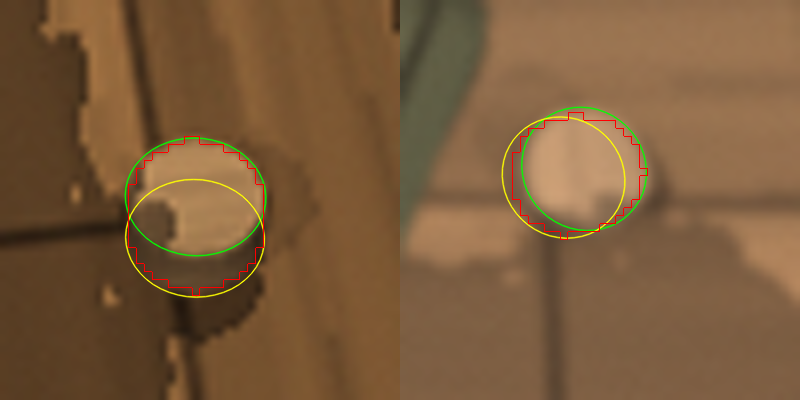

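```bash
python3 -m jog '[3,1,25,0,0,0, 6,2,60,0,0,0, 10,2,95,0,0,0, 13,3,130,0,0,0, 16,4,165,0,0,0, 20,5,200,0,0,0, 22,10,226,0,0,0, 23,10,236,0,0,0, 23,10,236,0,0,0]' 84 >/dev/null; python3 plan.py 437.5 -418 60 -2.972 437.5 -418 32 -2.972
```

```text
now [ 437.1 -419.4  149.1] [-1.572e+00 -1.000e-03 -2.974e+00] gap 83.8 F [ 0.2  0.7 -1.2] t 24.05
[-0.6 89.1 -1.2] [ 0.  -0.1  0. ] q6 0.64
[ 0. 28. -0.] [0. 0. 0.] q6 0.64
```

```bash
python3 -m jog '[-0.6,30,-1,0,0,0, -0.6,60,-1,0,0,0, -0.6,89,-1,0,0,0, -0.6,110,-1,0,0,0, -0.6,117,-1,0,0,0, -0.6,117,-1,0,0,0]' 84 >/dev/null; python3 chk.py 20 &&
python3 -m jog '[0,0,0,0,0,0, 0,0,0,0,0,0, 0,0,0,0,0,0, 0,0,0,0,0,0, 0,0,0,0,0,0, 0,0,0,0,0,0, 0,0,0,0,0,0, 0,0,0,0,0,0]' 40 10; python3 -m jog '[0,0,0,0,0,0, 0,0,0,0,0,0, 0,0,0,0,0,0, 0,0,0,0,0,0]' 66 >/dev/null
python3 -m jog '[0,0,0,0,-7,0, 0,0,0,0,-14,0, 0,0,0,0,-21,0, 0,0,0,0,-28,0, 0,0,0,0,-35,0, 0,0,0,0,-42,0, 0,0,0,0,-45,0]' >/dev/null;  python3 -m jog '[0,0,0,0,-7,0, 0,0,0,0,-14,0, 0,0,0,0,-21,0, 0,0,0,0,-28,0, 0,0,0,0,-35,0, 0,0,0,0,-42,0, 0,0,0,0,-45,0, 0,0,0,0,-45,0]' >/dev/null; python3 chk.py 20; python3 -m jog '[0,0,0,0,0,0, 0,0,0,0,0,0, 0,0,0,0,0,0, 0,0,0,0,0,0, 0,0,0,0,0,0, 0,0,0,0,0,0, 0,0,0,0,0,0, 0,0,0,0,0,0]' 40 30; python3 chk.py 30
python3 plan.py 437.5 -419 110 -1.401 571 -5 110 -2.972
```

```text
t 24.55 [ 437.8 -415.4   31.9] [-1.573e+00 -1.000e-03 -2.971e+00] F [ 0.  -0.8  0.8] gap 84.2
clock: 25.22
eef_pos: [438.1, -417.2, 33.5]
eef_rot: [-1.57, 0.0, -2.972]
wrist_force: [-1.3, 0.6, 5.8]
finger_gap: 49.9
  t 26.8 [ 437.9 -417.    32.8] [-1.571  0.    -1.399] F [-0.3  0.1  0.1] gap 66.1
clock: 27.47
eef_pos: [437.9, -417.0, 32.9]
eef_rot: [-1.571, 0.0, -1.401]
wrist_force: [-0.2, 0.8, -0.4]
finger_gap: 49.5
  t 27.47 [ 437.9 -417.    32.9] [-1.571  0.    -1.401] F [-0.2  0.8 -0.4] gap 49.5
now [ 437.9 -417.    32.9] [-1.571  0.    -1.401] gap 49.5 F [-0.2  0.8 -0.4] t 27.47
[  1.9 -77.1  -0.8] [ 0. -0. -0.] q6 -0.93
[-385.5    0.   201.5] [ 0. 90. -0.] q6 1.39
```

```bash
python3 -m jog '[0,-20,0,0,0,0, 0,-50,0,0,0,0, 0,-70,0,0,0,0, 2,-77,-1,0,0,0, 2,-77,-1,0,0,0]' >/dev/null; python3 chk.py 99
python3 -m jog '[-12,0,6,0,3,0, -40,0,21,0,9,0, -68,0,36,0,15,0, -96,0,50,0,21,0, -124,0,65,0,27,0, -152,0,79,0,33,0, -180,0,94,0,39,0, -205,0,107,0,45,0, -205,0,107,0,45,0]' >/dev/null; python3 plan.py 571.7 -5 110 -2.972
```

```text
t 27.88 [ 437.7 -420.   111.5] [-1.569 -0.003 -1.401] F [-0.4  0.3 -0. ] gap 49.2
now [ 508.6 -194.9  108.2] [-1.573  0.    -2.192] gap 49.0 F [-0.6 -0.4 -0.5] t 28.63
[-191.2   -1.6  -59.2] [ 0.1 44.7  0.1] q6 1.39
```

```bash
python3 -m jog '[-20,0,-6,0,5,0, -45,0,-14,0,11,0, -70,0,-22,0,17,0, -95,0,-30,0,23,0, -120,0,-37,0,29,0, -145,0,-45,0,35,0, -170,0,-53,0,40,0, -191,-2,-59,0,44.5,0, -191,-2,-59,0,44.5,0, -191,-2,-59,0,44.5,0]' >/dev/null; python3 - <<'E'
from h import *
s=manip.camera('side');t=manip.camera('top'); st=manip.read_state(); e=st['eef_pos']; print(np.round(e,1),np.round(st['eef_rot'],3),st['finger_gap'])
a=np.linspace(0,2*np.pi,48,endpoint=False); C=lambda z,r=25:np.stack([r*np.cos(a),r*np.sin(a),0*a+z],1)
zb=e[2]-32.9; b=[527.9,26.2,.166]
c,sn=np.cos(.166),np.sin(.166); R=[b[0]+38*c+38*sn,b[1]+38*sn-38*c,0]; print(R)
for k,cc,w in (('s',s,(255,325,160,225)),('t',t,(245,315,130,195))):
    overlay(cc,[(C(zb+24),[e[0],e[1],0],(0,255,0)),(C(zb),[e[0],e[1],0],(0,255,0)),(C(18,27),R,(0,0,255)),(Z(-75,75,-75,75,18),b,(255,255,0)),(Z(-63,-13,-63,-13,18),b,(255,0,255)),(Z(13,63,13,63,18),b,(255,0,255))],w,5.7,'y'+k)
cv2.imwrite('pics/ov8.png',np.hstack([cv2.imread('pics/ys.png'),cv2.imread('pics/yt.png')]))
E
python3 plan.py 571.7 -5 60 -2.972
```

```text
[569.8 -10.  110.9] [-1.571e+00 -2.000e-03 -2.962e+00] 49.24276198022867
[np.float64(571.6567065217766), np.float64(-4.998567825576551), 0]
now [569.8 -10.  110.9] [-1.571e+00 -2.000e-03 -2.962e+00] gap 49.2 F [-0.4  0.3 -0. ] t 29.57
[-2.8 50.9 -4.5] [0.  0.6 0.1] q6 1.39
```

View pics/ov8.png

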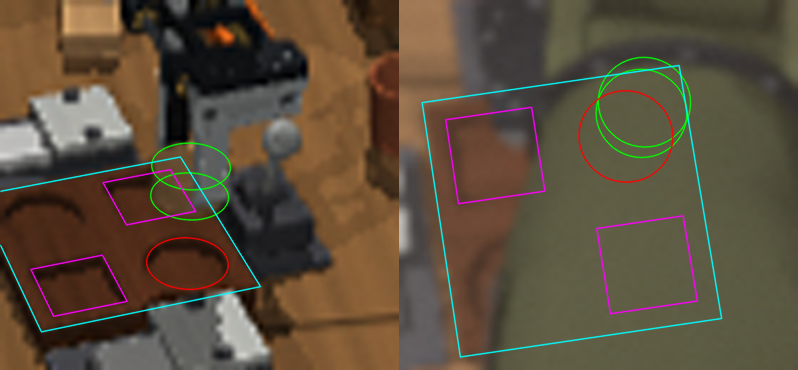

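```bash
python3 - <<'E'
from h import *
s=shot('side','s9'); a=cv2.imread('pics/s9.png')
cv2.imwrite('pics/s9z.png',np.hstack([cv2.resize(a[150:230,250:340],None,fx=5,fy=5,interpolation=cv2.INTER_CUBIC),cv2.resize(a[250:330,250:315],None,fx=5,fy=5,interpolation=cv2.INTER_CUBIC)]))
print(manip.read_state()['finger_gap'],manip.read_state()['wrist_force'])
E
```

```text
49.44303060982751 [ 0.21070891 -0.23229443 -0.65053003]
```

View pics/s9z.png

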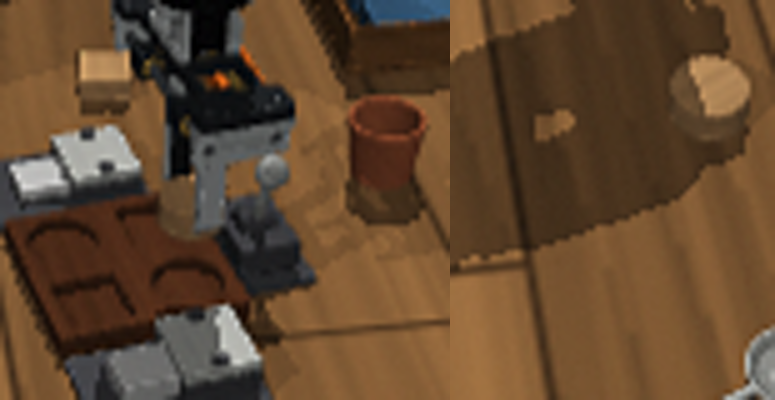

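```bash
python3 -m jog '[-3,20,-4.5,0,0.6,0, -3,40,-4.5,0,0.6,0, -3,54,-4.5,0,0.6,0, -3,54,-4.5,0,0.6,0, -3,54,-4.5,0,0.6,0]' >/dev/null; python3 plan.py 571.7 -5 54 -2.972 571.7 -5 42.9 -2.972
python3 - <<'E'
from h import *
s=manip.camera('side'); st=manip.read_state(); e=st['eef_pos']
a=np.linspace(0,2*np.pi,48,endpoint=False); C=lambda z,r=25:np.stack([r*np.cos(a),r*np.sin(a),0*a+z],1)
zb=e[2]-32.9; R=[571.7,-5,0]
overlay(s,[],(255,325,175,235),5.7,'y1');overlay(s,[(C(zb),[e[0],e[1],0],(0,255,0)),(C(18,27),R,(0,0,255))],(255,325,175,235),5.7,'y2')
cv2.imwrite('pics/ov9.png',np.hstack([cv2.imread('pics/y1.png'),cv2.imread('pics/y2.png')]))
E
```

```text
now [572.2  -4.9  57.7] [-1.571e+00 -1.000e-03 -2.974e+00] gap 49.5 F [0.9 0.3 1.1] t 30.03
[ 0.5  3.7 -0. ] [ 0.  -0.1  0.1] q6 1.39
[ 0.  11.1 -0. ] [0. 0. 0.] q6 1.39
```

View pics/ov9.png

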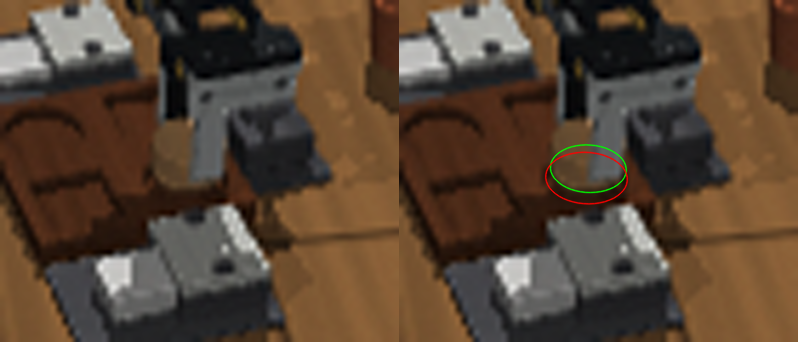

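```bash
python3 -m jog '[0.5,3,0,0,0,0, 0.5,5,0,0,0,0, 0.5,6,0,0,0,0, 0.5,6,0,0,0,0]' >/dev/null; python3 chk.py 8 && python3 -m jog '[0,1,0,0,0,0, 0,2,0,0,0,0, 0,2,0,0,0,0]' >/dev/null; python3 chk.py 8 && python3 -m jog '[0,1,0,0,0,0, 0,2,0,0,0,0, 0,2,0,0,0,0]' >/dev/null; python3 chk.py 8 && python3 -m jog '[0,1,0,0,0,0, 0,2,0,0,0,0, 0,2,0,0,0,0]' >/dev/null; python3 chk.py 8  && python3 -m jog '[0,1,0,0,0,0, 0,2,0,0,0,0, 0,2,0,0,0,0]' >/dev/null; python3 chk.py 8
```

```text
t 30.42 [572.   -4.2  52.1] [-1.571  0.    -2.974] F [ 0.9  0.3 -0.9] gap 48.8
  t 30.67 [571.9  -4.1  49.8] [-1.571 -0.    -2.974] F [-0.1 -0.8 -0.1] gap 49.0
  t 30.92 [571.9  -4.2  47.7] [-1.571 -0.    -2.974] F [-0.4  0.3 -0.7] gap 49.4
  t 31.17 [571.9  -4.2  45.7] [-1.571 -0.    -2.974] F [ 0.5  0.8 -0.3] gap 49.4
  t 31.42 [571.9  -4.2  43.7] [-1.571 -0.    -2.974] F [-0.4  0.  -0.1] gap 49.5
```

```bash
python3 -m jog '[0,0.5,0,0,0,0, 0,0.5,0,0,0,0, 0,0.5,0,0,0,0, 0,0.5,0,0,0,0, 0,0.5,0,0,0,0]' 60 >/dev/null; python3 chk.py 99; python3 -m jog '[0,-20,0,0,0,0, 0,-55,0,0,0,0, 0,-90,0,0,0,0, 30,-110,0,0,0,0, 65,-110,0,0,0,0, 100,-110,0,0,0,0, 135,-110,0,0,0,0, 170,-110,0,0,0,0, 180,-110,0,0,0,0, 180,-110,0,0,0,0]' >/dev/null; python3 - <<'E'
from h import *
import pickle
np.set_printoptions(precision=2,suppress=True)
s=shot('side','s10');t=shot('top','t10'); o={'s':s,'t':t}
for c,n in ((s,'s'),(t,'t')):
    for k in ('disc_1_c','square_1_c','packer_thin_c','packer_thick_c'):
        r=manip.masks_of(k,c);o[k,n]=r;print(n,k,[(np.round(d['xy']).tolist(),round(d['score'],2),int(d['pixels'].sum())) for d in r])
pickle.dump(o,open('m10.pkl','wb'))
def pick(k,n,xy):
    L=[d for d in o[k,n] if np.linalg.norm(np.array(d['xy'])-xy)<8]; return L[0]['pixels']*1. if L else None
for nm,k,sx,tx,p0,parts in (('discB','disc_1_c',(301,270),(378,159),[560,-310,0],[cyl(25,0,24)]),('sq1','square_1_c',(232,170),(190,208),[385,290,-.3],[box(-23,23,-23,23,0,24)]),('sq2','square_1_c',(271,164),(191,156),[550,290,0],[box(-23,23,-23,23,0,24)])):
    v=[(c,m) for c,m in ((s,pick(k,'s',sx)),(t,pick(k,'t',tx))) if m is not None]
    print(nm,'approx',onz(t,tx,12))
    for q in ([v] if len(v)<2 else [v,v[:1],v[1:]]):
        if q: print('  ',len(v),*fit(q,parts,p0,yaw=nm[0]=='s'))
E
```

```text
t 31.83 [572.   -4.2  43.5] [-1.571  0.    -2.974] F [ 0.2  0.1 -0.6] gap 60.1
s disc_1_c [([287.0, 203.0], 0.54, 144), ([279.0, 200.0], 0.16, 1277)]
s square_1_c []
s packer_thin_c []
s packer_thick_c [([277.0, 226.0], 0.61, 135), ([293.0, 168.0], 0.58, 149), ([222.0, 139.0], 0.56, 48), ([208.0, 154.0], 0.52, 145), ([185.0, 172.0], 0.49, 164)]
t disc_1_c [([264.0, 162.0], 0.74, 1991)]
t square_1_c [([270.0, 157.0], 0.75, 2092), ([190.0, 207.0], 0.69, 186)]
t packer_thin_c [([238.0, 184.0], 0.49, 150), ([188.0, 206.0], 0.39, 207)]
t packer_thick_c [([150.0, 238.0], 0.94, 386), ([198.0, 127.0], 0.69, 378), ([186.0, 271.0], 0.68, 392), ([107.0, 218.0], 0.56, 386), ([314.0, 168.0], 0.44, 137)]
discB approx [ 559.54 -313.37   12.  ]
sq1 approx [386.74 296.86  12.  ]
   1 [384.   295.05  -0.37] 0.1901187715229461
sq2 approx [558.68 301.03  12.  ]
```

```bash
python3 - <<'E'
import cv2,numpy as np
a=cv2.imread('pics/s10.png');t=cv2.imread('pics/t10.png')
cv2.imwrite('pics/v10.png',np.hstack([cv2.resize(a[130:290,210:340],(455,560),interpolation=cv2.INTER_CUBIC),cv2.resize(t[120:220,250:312],(340,560),interpolation=cv2.INTER_CUBIC)]))
E
```

```text
(no output)
```

View pics/v10.png

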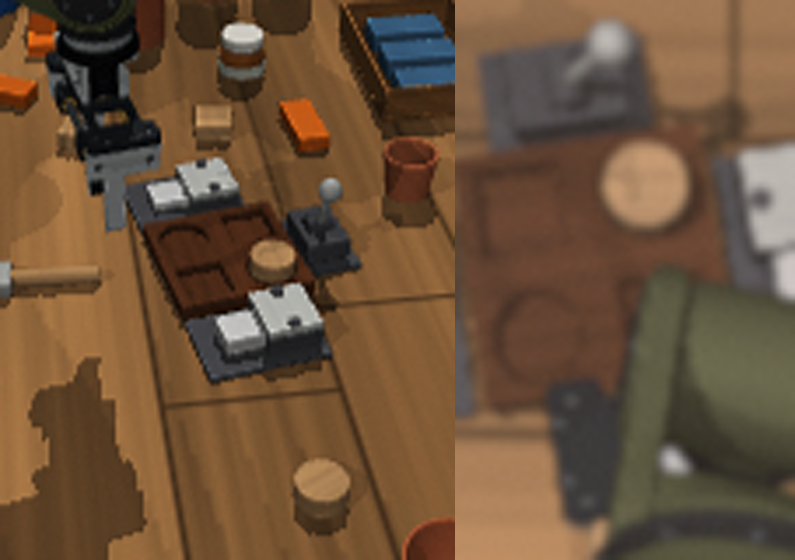

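```bash
python3 - <<'E'
from h import *
np.set_printoptions(precision=2,suppress=True)
S=[];T=[]
for i in range(5):
    for n,L,xy in (('side',S,(301,270)),('top',T,(378,159))):
        c=manip.camera(n)
        r=[d for d in manip.masks_of('disc_1_c',c) if np.linalg.norm(np.array(d['xy'])-xy)<10]
        if r: L.append((c,r[0]['pixels']*1.)); print(n,r[0]['score'])
    if S and T: break
for q in (S[:1]+T[:1],S[:1],T[:1]):
    if q: print(*fit(q,[cyl(25,0,24)],[560,-312,0],yaw=False))
c=T[0][0] if T else manip.camera('top'); print('A',onz(c,(412,197.5),12),'B',onz(c,(378,159.5),12))
E
python3 plan.py 559.5 -313 140 -2.972
```

```text
A [ 433.7  -419.83   12.  ] B [ 557.86 -313.32   12.  ]
now [394.5 -34.3 153.5] [-1.571 -0.    -2.974] gap 60.2 F [-0.5  0.2 -0.5] t 34.22
[-116.1   13.5  302.4] [-0.  -0.1  0. ] q6 0.89
```

```bash
python3 plan.py 561 -311.5 140 -2.972; python3 -m jog '[-12,2,30,0,0,0, -25,3,65,0,0,0, -38,5,100,0,0,0, -52,7,135,0,0,0, -65,8,170,0,0,0, -79,10,205,0,0,0, -92,12,240,0,0,0, -105,13,275,0,0,0, -117,14,301,0,0,0, -117,14,301,0,0,0]' 84 >/dev/null; python3 plan.py 561 -311.5 32 -2.972
python3 - <<'E'
from h import *
s=shot('side','s11');t=shot('top','t11');a=cv2.imread('pics/s11.png')
e=manip.read_state()['eef_pos']; an=np.linspace(0,2*np.pi,48,endpoint=False); C=lambda z,r=25:np.stack([r*np.cos(an),r*np.sin(an),0*an+z],1)
overlay(s,[],(260,350,220,300),6,'y1')
overlay(t,[(C(24),[561,-311.5,0],(0,255,0))],(340,420,120,200),6,'y2')
cv2.imwrite('pics/ov11.png',np.hstack([cv2.resize(cv2.imread('pics/y1.png'),(400,400)),cv2.resize(cv2.imread('pics/y2.png'),(400,400))]))
E
```

```text
now [394.5 -34.3 153.5] [-1.571 -0.    -2.974] gap 60.2 F [-0.5  0.2 -0.5] t 34.22
[-117.8   13.5  301.1] [-0.  -0.1  0. ] q6 0.89
now [ 561.2 -315.1  138.1] [-1.571 -0.    -2.976] gap 83.8 F [-0.6  0.1 -0.5] t 35.05
[ -0.5 106.1  -3.6] [ 0.  -0.2  0. ] q6 0.89
```

View pics/ov11.png

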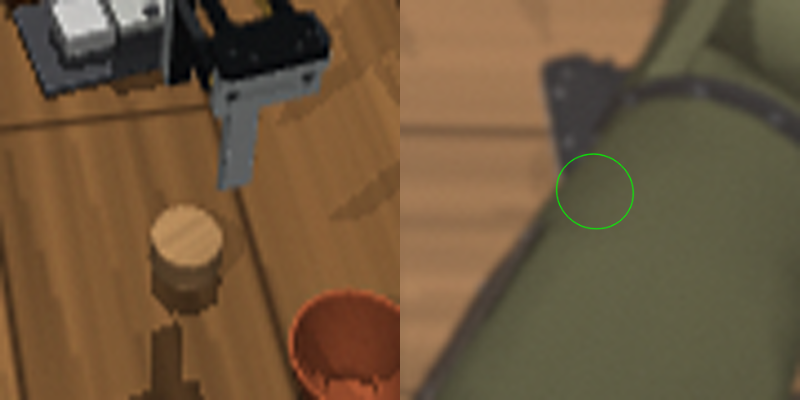

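```bash
python3 - <<'E'
from h import *
s=manip.camera('side')
print(onz(s,(302,267),24), proj(s,[[561,-311.5,24],[561.2,-315.1-42,118],[437.9,-417,24]]))
r=manip.masks_of('disc_1_c',s); r=[d for d in r if abs(d['xy'][0]-302)<10 and abs(d['xy'][1]-268)<10]
if r: print(*fit([(s,r[0]['pixels']*1.)],[cyl(25,0,24)],[560,-312,0],yaw=False))
img=s['img'];g=cv2.cvtColor(img,cv2.COLOR_RGB2HSV)[...,2]
an=np.linspace(0,2*np.pi,48,endpoint=False); C=lambda z,r=25:np.stack([r*np.cos(an),r*np.sin(an),0*an+z],1)
overlay(s,[(C(24),[561,-311.5,0],(0,255,0)),(C(0),[561,-311.5,0],(0,255,0))],(270,335,240,300),9,'ov12')
E
```

```text
[ 557.80753412 -313.80048749   24.        ] [[302.84473687 266.3319212 ]
 [308.58849066 256.19909315]
 [268.7259159  298.84305315]]
```

View pics/ov12.png

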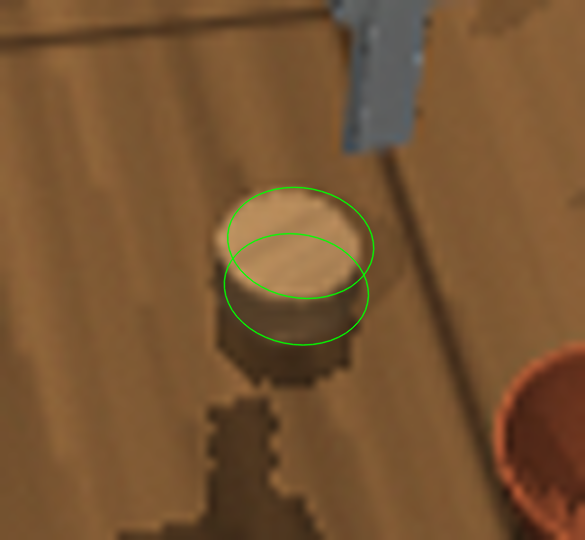

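```bash
python3 plan.py 557 -312 32.5 -2.972; python3 -m jog '[3.5,30,-4,0,0,0, 3.5,60,-4,0,0,0, 3.5,85,-4,0,0,0, 3.5,100,-4,0,0,0, 3.5,105,-4,0,0,0, 3.5,105,-4,0,0,0]' 84 >/dev/null; python3 chk.py 20 &&
python3 -m jog '[0,0,0,0,0,0, 0,0,0,0,0,0, 0,0,0,0,0,0, 0,0,0,0,0,0, 0,0,0,0,0,0, 0,0,0,0,0,0, 0,0,0,0,0,0, 0,0,0,0,0,0]' 40 10; python3 -m jog '[0,0,0,0,0,0, 0,0,0,0,0,0, 0,0,0,0,0,0, 0,0,0,0,0,0]' 66 >/dev/null
python3 -m jog '[0,0,0,0,-7,0, 0,0,0,0,-14,0, 0,0,0,0,-21,0, 0,0,0,0,-28,0, 0,0,0,0,-35,0, 0,0,0,0,-42,0, 0,0,0,0,-45,0]' >/dev/null;  python3 -m jog '[0,0,0,0,-7,0, 0,0,0,0,-14,0, 0,0,0,0,-21,0, 0,0,0,0,-28,0, 0,0,0,0,-35,0, 0,0,0,0,-42,0, 0,0,0,0,-45,0, 0,0,0,0,-45,0]' >/dev/null; python3 chk.py 20; python3 -m jog '[0,0,0,0,0,0, 0,0,0,0,0,0, 0,0,0,0,0,0, 0,0,0,0,0,0, 0,0,0,0,0,0, 0,0,0,0,0,0, 0,0,0,0,0,0, 0,0,0,0,0,0]' 40 30; python3 chk.py 30
python3 plan.py 557 -312 120 -1.401 484.1 57.4 115 -2.972
```

```text
now [ 559.9 -310.8  139.3] [-1.571 -0.    -2.973] gap 84.2 F [-0.2 -0.8 -0.1] t 35.25
[  3.  106.8   0.8] [ 0.  -0.1  0. ] q6 0.89
  t 35.75 [ 555.6 -307.2   33.9] [-1.572e+00 -1.000e-03 -2.973e+00] F [0.6 0.4 0.6] gap 83.9
clock: 36.42
eef_pos: [556.2, -308.2, 34.9]
eef_rot: [-1.57, 0.0, -2.974]
wrist_force: [-0.6, 0.0, 4.8]
finger_gap: 49.2
  t 38.0 [ 556.  -308.    34.3] [-1.571  0.    -1.4  ] F [ 0.3 -0.7 -1.3] gap 66.0
clock: 38.67
eef_pos: [556.0, -308.1, 34.4]
eef_rot: [-1.571, 0.0, -1.403]
wrist_force: [1.0, 0.0, -0.9]
finger_gap: 49.1
  t 38.67 [ 556.  -308.1   34.4] [-1.571  0.    -1.403] F [ 1.   0.  -0.9] gap 49.1
now [ 556.  -308.1   34.4] [-1.571  0.    -1.403] gap 49.1 F [ 1.   0.  -0.9] t 38.67
[  4.  -85.6   0.3] [ 0.  -0.1 -0. ] q6 -0.68
[-376.4    5.    -9.4] [ 0. 90. -0.] q6 1.52
```

```bash
python3 -m jog '[0,-20,0,0,0,0, 0,-50,0,0,0,0, 0,-75,0,0,0,0, 0,-86,0,0,0,0, 0,-86,0,0,0,0]' >/dev/null; python3 chk.py 99
python3 -m jog '[-12,0,0,0,3,0, -35,0,-1,0,9,0, -60,0,-1,0,15,0, -85,0,-2,0,21,0, -110,1,-3,0,27,0, -135,2,-3,0,33,0, -160,2,-4,0,39,0, -185,2,-4,0,45,0, -190,2,-5,0,45,0]' >/dev/null; python3 plan.py 484.1 57.4 115 -2.972
```

```text
t 39.08 [ 557.  -308.7  123.1] [-1.567 -0.003 -1.403] F [ 0.8 -0.7 -0.1] gap 49.1
now [ 518.2 -118.6  116.7] [-1.574e+00 -1.000e-03 -2.193e+00] gap 49.1 F [ 0.6 -0.  -0.8] t 39.83
[-123.1    2.  -130.3] [ 0.1 44.6  0.1] q6 1.52
```

```bash
python3 -m jog '[-14,0,-15,0,5,0, -30,0,-32,0,11,0, -47,0,-50,0,17,0, -64,0,-68,0,23,0, -80,0,-85,0,29,0, -97,0,-103,0,35,0, -112,1,-118,0,40,0, -123,2,-130,0,44.5,0, -123,2,-130,0,44.5,0, -123,2,-130,0,44.5,0]' >/dev/null; python3 plan.py 484.1 57.4 58 -2.972
```

```text
now [484.4  53.9 115.5] [-1.571e+00 -1.000e-03 -2.961e+00] gap 48.9 F [ 0.5 -0.1  0.1] t 40.67
[-0.4 57.5 -3.5] [0.  0.6 0.1] q6 1.52
```

```bash
python3 -m jog '[0,20,-3,0,0.6,0, 0,40,-3,0,0.6,0, 0,56,-3,0,0.6,0, 0,57,-3,0,0.6,0, 0,57,-3,0,0.6,0, 0,57,-3,0,0.6,0]' >/dev/null; python3 plan.py 484.1 57.4 54 -2.972
python3 - <<'E'
from h import *
s=manip.camera('side'); st=manip.read_state(); e=st['eef_pos']
a=np.linspace(0,2*np.pi,48,endpoint=False); C=lambda z,r=25:np.stack([r*np.cos(a),r*np.sin(a),0*a+z],1)
zb=e[2]-34.4; R=[484.1,57.4,0]
overlay(s,[(C(zb),[e[0],e[1],0],(0,255,0)),(C(18,27),R,(0,0,255))],(235,325,165,230),8,'ov13')
E
```

```text
now [484.6  56.3  60. ] [-1.571e+00  1.000e-03 -2.975e+00] gap 49.3 F [ 0.5 -0.1  0.5] t 41.17
[ 0.3  6.  -1.2] [-0.  -0.2 -0. ] q6 1.52
```

View pics/ov13.png

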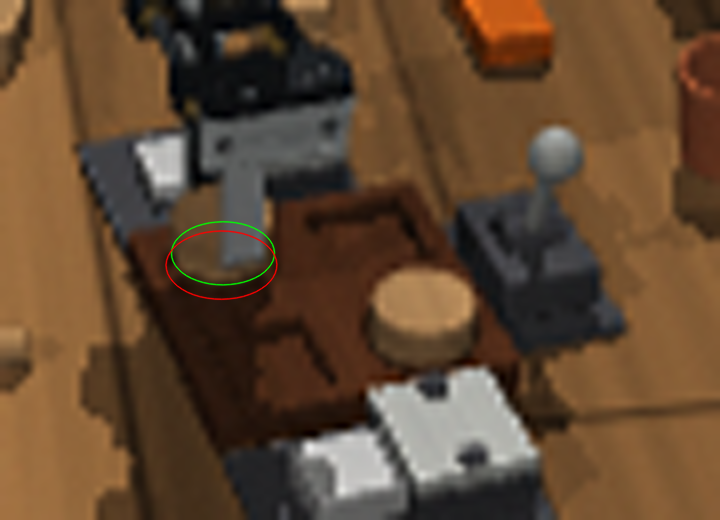

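```bash
python3 -m jog '[0,2,-0.5,0,0,0, 0,4,-0.5,0,0,0, 0,6,-0.5,0,0,0, 0,6,-0.5,0,0,0]' >/dev/null; python3 chk.py 8 && python3 -m jog '[0,1,0,0,0,0, 0,2,0,0,0,0, 0,2,0,0,0,0]' >/dev/null; python3 chk.py 8 && python3 -m jog '[0,1,0,0,0,0, 0,2,0,0,0,0, 0,2,0,0,0,0]' >/dev/null; python3 chk.py 8 && python3 -m jog '[0,1,0,0,0,0, 0,2,0,0,0,0, 0,2,0,0,0,0]' >/dev/null; python3 chk.py 8  && python3 -m jog '[0,1,0,0,0,0, 0,2,0,0,0,0, 0,2,0,0,0,0]' >/dev/null; python3 chk.py 8
```

```text
t 41.55 [483.9  57.4  53.2] [-1.571 -0.    -2.975] F [-0.5  0.1 -0.5] gap 49.2
  t 41.8 [484.   57.4  51.3] [-1.571 -0.    -2.976] F [ 0.1  0.3 -0.4] gap 49.4
  t 42.05 [484.   57.4  49.3] [-1.571 -0.    -2.976] F [ 0.6 -0.1 -0.2] gap 49.1
  t 42.3 [483.9  57.4  47.3] [-1.571 -0.    -2.976] F [-0.2 -1.1 -0.1] gap 48.9
  t 42.55 [483.9  57.4  45.3] [-1.571 -0.    -2.976] F [-1.5 -0.9 -0.3] gap 49.2
```

```bash
python3 -m jog '[0,0.5,0,0,0,0, 0,0.5,0,0,0,0, 0,0.5,0,0,0,0, 0,0.5,0,0,0,0, 0,0.5,0,0,0,0]' 60 >/dev/null; python3 chk.py 99; python3 -m jog '[0,-20,0,0,0,0, 0,-55,0,0,0,0, 0,-90,0,0,0,0, 10,-110,20,0,0,0, 20,-110,50,0,0,0, 30,-110,80,0,0,0, 40,-110,110,0,0,0, 50,-110,140,0,0,0, 50,-110,150,0,0,0, 50,-110,150,0,0,0]' >/dev/null; python3 - <<'E'
from h import *
import pickle
np.set_printoptions(precision=2,suppress=True)
o={}
G={'sq1':((232,170),(190,208),[386,293,-.35]),'sq2':((271,164),(191,156),[555,298,0])}
V={k:{} for k in G}
for i in range(3):
    for n in ('side','top'):
        c=shot(n,f'{n[0]}14'); r=manip.masks_of('square_1_c',c)
        for k,g in G.items():
            for d in r:
                if np.linalg.norm(np.array(d['xy'])-g[n=='top'])<8 and n not in V[k]: V[k][n]=(c,d['pixels']*1.)
P=[box(-23,23,-23,23,0,24)]
for k in G:
    for q in ([*V[k].values()],)+tuple([x] for x in V[k].values()):
        if q: print(k,list(V[k]),*fit(q,P,G[k][2]))
pickle.dump(V,open('m14.pkl','wb'))
a=cv2.imread('pics/s14.png');t=cv2.imread('pics/t14.png')
cv2.imwrite('pics/v14.png',np.hstack([cv2.resize(a[130:290,210:340],(455,560),interpolation=cv2.INTER_CUBIC),cv2.resize(t[120:220,180:312],(340,260),interpolation=cv2.INTER_CUBIC).repeat(1,0) if 0 else cv2.copyMakeBorder(cv2.resize(t[120:220,180:312],(340,260),interpolation=cv2.INTER_CUBIC),0,300,0,0,0)]))
E
python3 plan.py
```

```text
t 42.97 [484.1  57.4  45. ] [-1.571  0.    -2.976] F [-0.6  0.3  0.7] gap 59.8
sq1 ['side', 'top'] [383.58 294.54  -0.3 ] 0.13029898171096965
sq1 ['side', 'top'] [383.67 296.4   -0.29] 0.06276172366137764
sq1 ['side', 'top'] [383.62 293.76  -0.36] 0.04690305217596209
now [459.5 -98.6 155. ] [-1.571 -0.    -2.975] gap 60.3 F [0.3 0.2 1.1] t 44.4
```

View pics/v14.png

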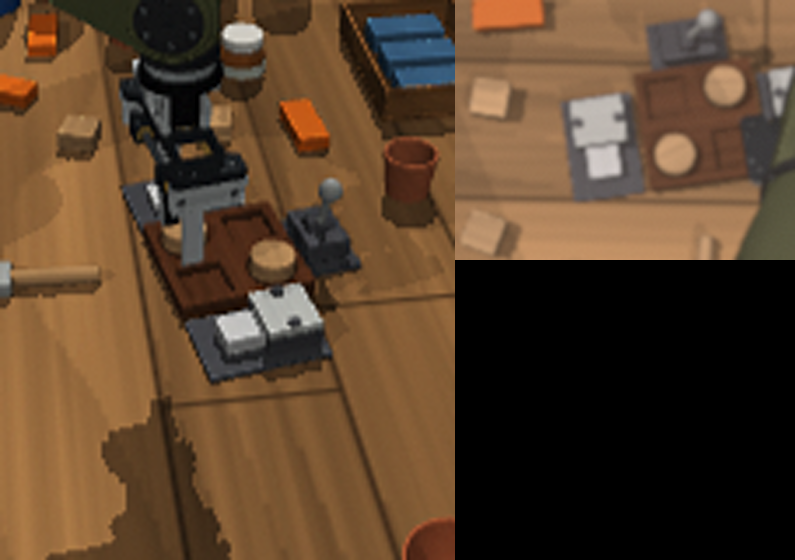

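```bash
python3 plan.py 420 100 140 -2.43 383.6 294.5 130 -1.90
```

```text
now [459.5 -98.6 155. ] [-1.571 -0.    -2.975] gap 60.3 F [0.3 0.2 1.1] t 44.4
[   6.1   15.  -202.4] [  0.  -31.2   0. ] q6 1.09
[ -99.4   10.  -171.1] [  0.  -30.4  -0. ] q6 0.98
```

```bash
python3 -m jog '[1,2,-25,0,-4,0, 2,4,-55,0,-8,0, 3,6,-85,0,-13,0, 4,9,-115,0,-18,0, 5,11,-145,0,-23,0, 6,13,-175,0,-28,0, 6,15,-202,0,-31,0]' 80 >/dev/null; python3 -m jog '[-15,2,-26,0,-5,0, -32,4,-55,0,-10,0, -48,6,-84,0,-15,0, -65,8,-113,0,-20,0, -82,9,-140,0,-25,0, -99,10,-171,0,-30,0, -99,10,-171,0,-30,0, -99,10,-171,0,-30,0]' >/dev/null; python3 plan.py 383.6 294.5 32.5 -1.90
```

```text
now [383.8 294.8 129.7] [-1.571 -0.    -1.909] gap 79.9 F [-0.1  0.  -1.2] t 45.65
[ 0.3 97.2 -0.1] [ 0.  -0.5  0. ] q6 0.98
```

```bash
python3 -m jog '[0,30,0,0,0,0, 0,60,0,0,0,0, 0,85,0,0,0,0, 0,97,0,0,0,0, 0,97,0,0,0,0, 0,97,0,0,0,0]' 84 >/dev/null; python3 chk.py 20 &&
python3 -m jog '[0,0,0,0,0,0, 0,0,0,0,0,0, 0,0,0,0,0,0, 0,0,0,0,0,0, 0,0,0,0,0,0, 0,0,0,0,0,0, 0,0,0,0,0,0, 0,0,0,0,0,0]' 36 12; python3 -m jog '[0,0,0,0,0,0, 0,0,0,0,0,0, 0,0,0,0,0,0, 0,0,0,0,0,0]' 80 >/dev/null
python3 -m jog '[0,0,0,0,-7,0, 0,0,0,0,-14,0, 0,0,0,0,-21,0, 0,0,0,0,-28,0, 0,0,0,0,-35,0, 0,0,0,0,-42,0, 0,0,0,0,-45,0]' >/dev/null;  python3 -m jog '[0,0,0,0,-7,0, 0,0,0,0,-14,0, 0,0,0,0,-21,0, 0,0,0,0,-28,0, 0,0,0,0,-35,0, 0,0,0,0,-42,0, 0,0,0,0,-45,0, 0,0,0,0,-45,0]' >/dev/null; python3 chk.py 20; python3 -m jog '[0,0,0,0,0,0, 0,0,0,0,0,0, 0,0,0,0,0,0, 0,0,0,0,0,0, 0,0,0,0,0,0, 0,0,0,0,0,0, 0,0,0,0,0,0, 0,0,0,0,0,0]' 36 30; python3 chk.py 30
python3 plan.py 384 294 120 -.335 496.7 -17.6 115 .168
```

```text
t 46.15 [384.7 292.9  33.1] [-1.571e+00 -1.000e-03 -1.913e+00] F [0.2 0.4 0.1] gap 84.2
clock: 46.82
eef_pos: [384.4, 293.8, 33.1]
eef_rot: [-1.571, 0.0, -1.911]
wrist_force: [-0.7, -0.9, 3.3]
finger_gap: 45.9
  t 48.4 [384.3 293.7  32.9] [-1.571  0.    -0.338] F [-0.8 -0.3  1. ] gap 80.1
clock: 49.07
eef_pos: [384.4, 293.7, 33.0]
eef_rot: [-1.571, -0.0, -0.34]
wrist_force: [-0.1, 0.2, 0.4]
finger_gap: 45.8
  t 49.07 [384.4 293.7  33. ] [-1.571 -0.    -0.34 ] F [-0.1  0.2  0.4] gap 45.8
now [384.4 293.7  33. ] [-1.571 -0.    -0.34 ] gap 45.8 F [-0.1  0.2  0.4] t 49.07
[ -0.5 -87.    0.1] [-0.  -0.3  0. ] q6 -0.58
[ 208.9    5.  -257.2] [ -0.  -28.8   0. ] q6 -1.77
```

```bash
python3 -m jog '[0,-20,0,0,0,0, 0,-50,0,0,0,0, 0,-77,0,0,0,0, 0,-87,0,0,0,0, 0,-87,0,0,0,0]' >/dev/null; python3 chk.py 99
python3 -m jog '[8,0,-10,0,-2,0, 27,0,-33,0,-5,0, 47,1,-58,0,-8,0, 67,1,-83,0,-11,0, 87,2,-108,0,-14,0, 107,2,-132,0,-17,0, 127,3,-157,0,-20,0, 147,4,-181,0,-23,0, 167,4,-206,0,-26,0, 187,5,-230,0,-29,0]' >/dev/null; python3 plan.py 496.7 -17.6 80 .167
```

```text
t 49.48 [385.2 294.3 122. ] [-1.568 -0.003 -0.34 ] F [-0.7 -0.  -0.1] gap 45.8
now [483.6  12.9 113.3] [-1.57   0.002  0.168] gap 45.9 F [ 0.5  1.1 -0.6] t 50.32
[  7.9  33.2 -32.3] [-0.   0.1 -0.1] q6 -1.77
```

```bash
python3 -m jog '[4,5,-15,0,0,0, 8,10,-30,0,0,0, 8,30,-32,0,0,0, 8,50,-32,0,0,0, 8,55,-32,0,0,0, 8,55,-32,0,0,0, 8,55,-32,0,0,0]' >/dev/null;  python3 plan.py 496.7 -17.6 53 .167
python3 - <<'E'
from h import *
s=manip.camera('side'); st=manip.read_state(); e=st['eef_pos']
zb=e[2]-33; b=[527.9,26.2,.166]
overlay(s,[(Z(-23,23,-23,23,zb),[e[0],e[1],st['eef_rot'][2]],(0,255,0)),(Z(-63,-13,-63,-13,18),b,(0,0,255))],(235,325,165,240),8,'ov15')
E
```

```text
now [496.9 -15.5  59.7] [-1.571e+00  1.000e-03  1.660e-01] gap 45.7 F [ 0.2 -0.4 -1.1] t 50.9
[-0.6  6.7 -2. ] [-0.  -0.  -0.1] q6 -1.77
```

View pics/ov15.png

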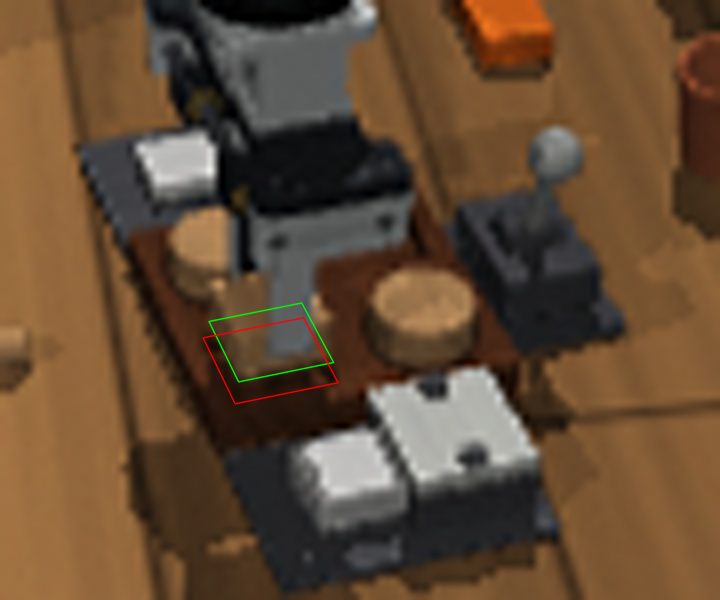

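```bash
python3 -m jog '[0,2,-1,0,0,0, 0,4,-1,0,0,0, 0,6,-1,0,0,0, 0,6,-1,0,0,0, 0,6,-1,0,0,0]' >/dev/null; python3 chk.py 8 && python3 -m jog '[0,1,0,0,0,0, 0,2,0,0,0,0, 0,2,0,0,0,0]' >/dev/null; python3 chk.py 8 && python3 -m jog '[0,1,0,0,0,0, 0,2,0,0,0,0, 0,2,0,0,0,0]' >/dev/null; python3 chk.py 8 && python3 -m jog '[0,1,0,0,0,0, 0,2,0,0,0,0, 0,2,0,0,0,0]' >/dev/null; python3 chk.py 8  && python3 -m jog '[0,1,0,0,0,0, 0,2,0,0,0,0, 0,2,0,0,0,0]' >/dev/null; python3 chk.py 8
```

```text
t 51.37 [497.3 -16.7  54. ] [-1.571 -0.     0.166] F [-0.4  0.2 -0.1] gap 45.4
  t 51.62 [497.2 -16.7  51.8] [-1.571  0.     0.166] F [ 0.4  0.1 -0.4] gap 45.4
  t 51.87 [497.2 -16.7  49.8] [-1.571  0.     0.166] F [0.  0.8 0.7] gap 46.0
  t 52.12 [497.2 -16.7  47.8] [-1.571  0.     0.166] F [-0.7 -0.3 -1. ] gap 45.7
  t 52.37 [497.2 -16.7  45.8] [-1.571  0.     0.166] F [ 0.5 -0.5 -0.7] gap 45.5
```

```bash
python3 -m jog '[0,1,0,0,0,0, 0,2,0,0,0,0, 0,2.5,0,0,0,0, 0,2.5,0,0,0,0]' >/dev/null; python3 chk.py 99; python3 -m jog '[0,0,0,0,0,0, 0,0,0,0,0,0, 0,0,0,0,0,0, 0,0,0,0,0,0]' 56 >/dev/null; python3 -m jog '[0,-20,0,0,0,0, 0,-55,0,0,0,0, 0,-90,0,0,0,0, -20,-110,0,0,0,0, -50,-110,-20,0,0,0, -80,-110,-50,0,0,0, -80,-110,-80,0,0,0, -80,-110,-110,0,0,0, -80,-110,-130,0,0,0, -80,-110,-130,0,0,0]' >/dev/null; python3 - <<'E'
from h import *
import pickle
np.set_printoptions(precision=2,suppress=True)
G={'sq2':((271,164),(191,156),[555,298,0])}
V={k:{} for k in G}
for i in range(3):
    for n in ('side','top'):
        c=shot(n,f'{n[0]}16'); r=manip.masks_of('square_2_c',c)
        for k,g in G.items():
            for d in r:
                if np.linalg.norm(np.array(d['xy'])-g[n=='top'])<9 and n not in V[k]: V[k][n]=(c,d['pixels']*1.)
P=[box(-23,23,-23,23,0,24)]
for k in G:
    for q in ([*V[k].values()],)+tuple([x] for x in V[k].values()):
        if q: print(k,list(V[k]),*fit(q,P,G[k][2]))
a=cv2.imread('pics/s16.png');t=cv2.imread('pics/t16.png')
cv2.imwrite('pics/v16.png',np.hstack([cv2.resize(a[130:250,210:330],(400,400),interpolation=cv2.INTER_CUBIC),cv2.resize(t[115:220,170:330],(400,262),interpolation=cv2.INTER_CUBIC) if 0 else cv2.copyMakeBorder(cv2.resize(t[115:220,170:330],(400,262),interpolation=cv2.INTER_CUBIC),0,138,0,0,0)]))
E
python3 plan.py
```

```text
t 52.7 [497.2 -16.7  43.3] [-1.571  0.     0.166] F [-0.3  0.2 -0.4] gap 46.0
sq2 ['side', 'top'] [556.6  292.97  -0.15] 0.9812809491612737
sq2 ['side', 'top'] [563.53 297.6   -0.18] 0.8052584170923272
sq2 ['side', 'top'] [555.32 292.14   0.04] 0.1219504434633894
now [ 439.9 -157.9  153.5] [-1.571 -0.     0.166] gap 56.1 F [-0.1 -0.1 -0.4] t 54.47
```

View pics/v16.png

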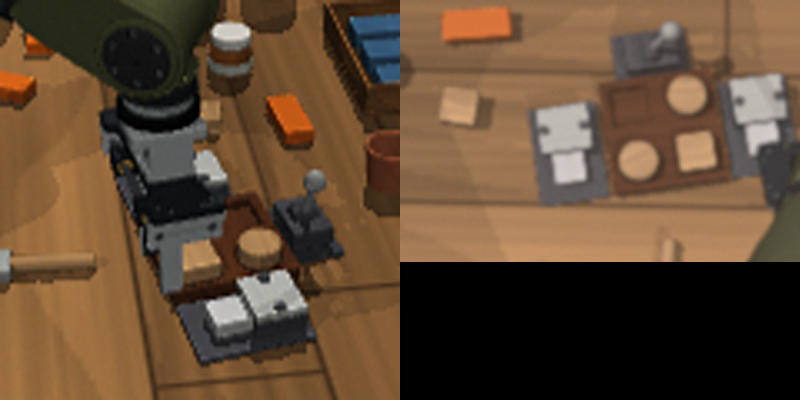

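```bash
python3 plan.py 498 69 145 -.762 557 294.5 130 -1.69
```

```text
now [ 439.9 -157.9  153.5] [-1.571 -0.     0.166] gap 56.1 F [-0.1 -0.1 -0.4] t 54.47
[ 94.9   8.5 214.2] [ 0.  53.2  0. ] q6 -0.67
[-113.    15.   203.9] [ 0.  53.2 -0. ] q6 0.61
```

```bash
python3 -m jog '[9,1,21,0,5,0, 20,2,46,0,11,0, 33,3,74,0,18,0, 45,4,102,0,25,0, 58,5,130,0,32,0, 70,6,158,0,39,0, 82,7,186,0,46,0, 95,8,214,0,53,0]' 84 >/dev/null; python3 -m jog '[-13,2,23,0,6,0, -28,4,50,0,13,0, -43,6,77,0,20,0, -58,8,105,0,27,0, -73,10,132,0,34,0, -88,12,160,0,41,0, -103,14,186,0,48,0, -113,15,204,0,53,0, -113,15,204,0,53,0, -113,15,204,0,53,0]' >/dev/null; python3 plan.py 557 294.5 33 -1.69
```

```text
now [553.2 295.3 129.9] [-1.571 -0.    -1.669] gap 84.1 F [-0.4 -1.1  0.5] t 55.97
[ 0.3 96.9  3.9] [0.  1.2 0. ] q6 0.61
```

```bash
python3 -m jog '[0,30,2,0,1,0, 0,60,3,0,1,0, 0,85,3,0,1,0, 0,97,3,0,1,0, 0,97,3,0,1,0, 0,97,3,0,1,0]' 84 >/dev/null; python3 chk.py 20 &&
python3 -m jog '[0,0,0,0,0,0, 0,0,0,0,0,0, 0,0,0,0,0,0, 0,0,0,0,0,0, 0,0,0,0,0,0, 0,0,0,0,0,0, 0,0,0,0,0,0, 0,0,0,0,0,0]' 36 12; python3 -m jog '[0,0,0,0,0,0, 0,0,0,0,0,0, 0,0,0,0,0,0, 0,0,0,0,0,0]' 80 >/dev/null
python3 -m jog '[0,0,0,0,-7,0, 0,0,0,0,-14,0, 0,0,0,0,-21,0, 0,0,0,0,-28,0, 0,0,0,0,-35,0, 0,0,0,0,-42,0, 0,0,0,0,-45,0]' >/dev/null;  python3 -m jog '[0,0,0,0,-7,0, 0,0,0,0,-14,0, 0,0,0,0,-21,0, 0,0,0,0,-28,0, 0,0,0,0,-35,0, 0,0,0,0,-42,0, 0,0,0,0,-45,0, 0,0,0,0,-45,0]' >/dev/null; python3 chk.py 20; python3 -m jog '[0,0,0,0,0,0, 0,0,0,0,0,0, 0,0,0,0,0,0, 0,0,0,0,0,0, 0,0,0,0,0,0, 0,0,0,0,0,0, 0,0,0,0,0,0, 0,0,0,0,0,0]' 36 30; python3 chk.py 30
python3 plan.py 557 294.5 120 -.12 559.1 70.6 115 .167
```

```text
t 56.47 [556.9 293.9  34.3] [-1.571  0.    -1.688] F [ 0.8 -0.4  0.7] gap 83.8
clock: 57.13
eef_pos: [556.6, 294.3, 33.7]
eef_rot: [-1.571, 0.0, -1.689]
wrist_force: [-1.4, -1.2, 2.8]
finger_gap: 46.0
  t 58.72 [556.5 294.3  33.4] [-1.571  0.    -0.115] F [ 0.6 -0.3 -0.2] gap 79.9
clock: 59.38
eef_pos: [556.5, 294.3, 33.5]
eef_rot: [-1.571, 0.0, -0.118]
wrist_force: [0.0, -0.6, 0.1]
finger_gap: 45.6
  t 59.38 [556.5 294.3  33.5] [-1.571  0.    -0.118] F [ 0.  -0.6  0.1] gap 45.6
now [556.5 294.3  33.5] [-1.571  0.    -0.118] gap 45.6 F [ 0.  -0.6  0.1] t 59.38
[  0.4 -86.5   0.2] [-0.   0.1 -0. ] q6 -0.96
[  28.9    5.  -222. ] [  0.  -16.4   0. ] q6 -1.61
```

```bash
python3 -m jog '[0,-20,0,0,0,0, 0,-50,0,0,0,0, 0,-77,0,0,0,0, 0,-86.5,0,0,0,0, 0,-86.5,0,0,0,0]' >/dev/null; python3 chk.py 99
python3 -m jog '[2,0,-12,0,-1,0, 5,0,-36,0,-3,0, 8,1,-65,0,-5,0, 12,1,-94,0,-7,0, 16,2,-123,0,-9,0, 20,3,-152,0,-11,0, 24,4,-181,0,-13,0, 28,5,-210,0,-16,0, 29,5,-222,0,-16.5,0, 29,5,-222,0,-16.5,0]' >/dev/null; python3 plan.py 559.1 70.3 60 .167
```

```text
t 59.8 [557.5 294.7 122.5] [-1.569 -0.004 -0.118] F [-0.1  0.6 -0.3] gap 45.6
now [558.5  68.  113.1] [-1.571  0.003  0.168] gap 45.7 F [ 0.7 -0.3  0.2] t 60.63
[ 1.1 53.1  2.2] [-0.   0.  -0.2] q6 -1.61
```

```bash
python3 -m jog '[0,20,2,0,0,0, 0,40,2,0,0,0, 0,52,2,0,0,0, 0,53,2,0,0,0, 0,53,2,0,0,0, 0,53,2,0,0,0]' >/dev/null;  python3 plan.py 559.1 70.3 54 .167
python3 - <<'E'
from h import *
s=manip.camera('side'); st=manip.read_state(); e=st['eef_pos']
zb=e[2]-33.5; b=[527.9,26.2,.166]
overlay(s,[(Z(-23,23,-23,23,zb),[e[0],e[1],st['eef_rot'][2]],(0,255,0)),(Z(13,63,13,63,18),b,(0,0,255))],(235,325,165,240),8,'ov17')
E
```

```text
now [559.2  72.7  62.5] [-1.571e+00 -1.000e-03  1.700e-01] gap 45.7 F [ 0.1  0.4 -0.8] t 61.13
[-0.5  8.5 -2.4] [0.  0.2 0. ] q6 -1.61
```

View pics/ov17.png

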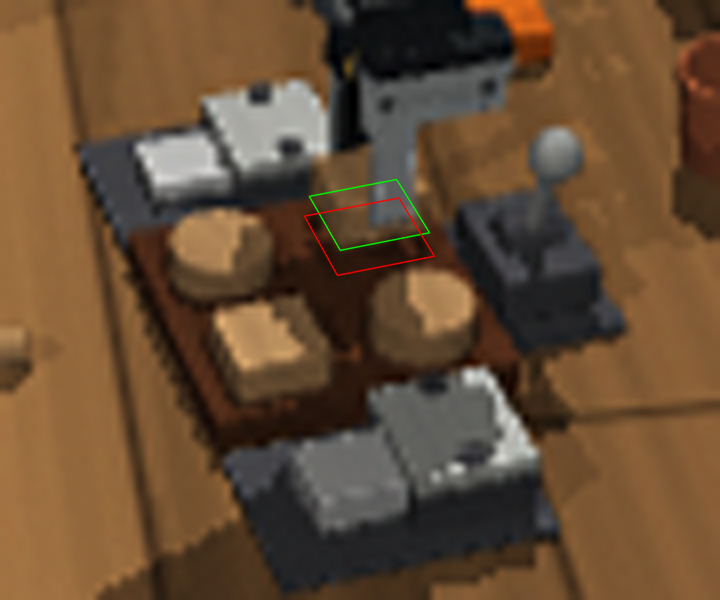

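```bash
python3 -m jog '[0,3,-1,0,0,0, 0,6,-1.5,0,0,0, 0,8,-1.5,0,0,0, 0,8,-1.5,0,0,0, 0,8,-1.5,0,0,0]' >/dev/null; python3 chk.py 8; python3 plan.py 559.1 70.3 52 .167
```

```text
t 61.6 [559.1  70.9  53.9] [-1.571  0.     0.17 ] F [-0.2 -0.5 -0.9] gap 45.7
now [559.1  70.9  53.9] [-1.571  0.     0.17 ] gap 45.7 F [-0.2 -0.5 -0.9] t 61.6
[-0.1  1.9 -0.6] [-0.   0.2 -0. ] q6 -1.61
```

```bash
python3 -m jog '[0,1,0,0,0,0, 0,2,0,0,0,0, 0,2,0,0,0,0]' >/dev/null; python3 chk.py 8 && python3 -m jog '[0,1,0,0,0,0, 0,2,0,0,0,0, 0,2,0,0,0,0]' >/dev/null; python3 chk.py 8 && python3 -m jog '[0,1,0,0,0,0, 0,2,0,0,0,0, 0,2,0,0,0,0]' >/dev/null; python3 chk.py 8  && python3 -m jog '[0,1,0,0,0,0, 0,2,0,0,0,0, 0,2,0,0,0,0]' >/dev/null; python3 chk.py 8 && python3 -m jog '[0,1,0,0,0,0, 0,2,0,0,0,0, 0,2,0,0,0,0]' >/dev/null; python3 chk.py 8
```

```text
t 61.85 [559.1  70.9  51.8] [-1.571  0.     0.17 ] F [ 0.5 -0.  -0.7] gap 46.0
  t 62.1 [559.1  70.9  49.8] [-1.571  0.     0.17 ] F [-0.1  1.3 -0.2] gap 45.9
  t 62.35 [559.1  70.9  47.8] [-1.571  0.     0.17 ] F [-0.2  0.3 -0.3] gap 45.8
  t 62.6 [559.1  70.9  45.8] [-1.571  0.     0.17 ] F [ 0.4  0.2 -1.2] gap 45.6
  t 62.85 [559.1  70.9  43.8] [-1.571  0.     0.17 ] F [-0.1  0.1 -0.9] gap 45.7
```

```bash
python3 -m jog '[0,0,0,0,0,0, 0,0,0,0,0,0, 0,0,0,0,0,0, 0,0,0,0,0,0]' 56 >/dev/null; python3 -m jog '[0,-20,0,0,0,0, 0,-55,0,0,0,0, 0,-90,0,0,0,0, -20,-120,20,0,0,0, -45,-140,50,0,0,0, -70,-150,80,0,0,0, -95,-150,110,0,0,0, -120,-150,140,0,0,0, -140,-150,170,0,0,0, -145,-150,200,0,0,0]' >/dev/null; python3 - <<'E'
from h import *
import pickle
np.set_printoptions(precision=2,suppress=True)
s=shot('side','s18');t=shot('top','t18')
b=[527.9,26.2,.166]; an=np.linspace(0,2*np.pi,48,endpoint=False); C=lambda x,y,z:np.stack([x+25*np.cos(an),y+25*np.sin(an),0*an+z],1)
it=[(C(38,-38,34),b,(0,255,0)),(C(-38,38,34),b,(0,255,0)),(Z(15,61,15,61,34),b,(0,255,0)),(Z(-61,-15,-61,-15,34),b,(0,255,0)),(Z(-40,50,-20,20,18),[495.8,150,.17],(255,0,0)),(Z(-40,50,-20,20,26),[538.5,-100.4,.168],(255,0,0))]
overlay(s,it,(220,330,155,245),6,'y1');overlay(t,it,(215,335,115,205),6,'y2')
overlay(s,[],(220,330,155,245),6,'y3');overlay(t,[],(215,335,115,205),6,'y4')
L=[cv2.resize(cv2.imread(f'pics/y{i}.png'),(400,290)) for i in (1,2,3,4)]
cv2.imwrite('pics/ov18.png',np.vstack([np.hstack(L[:2]),np.hstack(L[2:])]))
print({(k,n):[(np.round(d['xy']).tolist(),round(d['score'],2)) for d in manip.tip_of(k,c)] for k in ('clamp_tip','clamp_axis') for n,c in (('s',s),('t',t))})
E
python3 plan.py
```

```text
{('clamp_tip', 's'): [([301.0, 183.0], 0.4), ([274.0, 205.0], 0.27)], ('clamp_tip', 't'): [([277.0, 128.0], 0.57), ([263.0, 179.0], 0.56)], ('clamp_axis', 's'): [([300.0, 192.0], 0.92), ([266.0, 211.0], 0.61)], ('clamp_axis', 't'): [([271.0, 136.0], 0.65)]}
now [382.8 242.8 193.9] [-1.571  0.     0.169] gap 55.9 F [-0.2 -0.3  0. ] t 64.32
```

View pics/ov18.png

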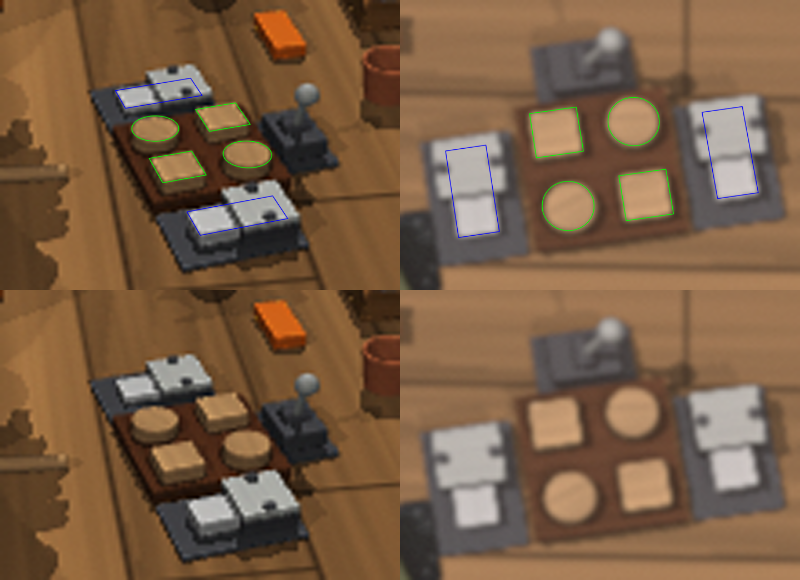

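```bash
python3 - <<'E'
from h import *
np.set_printoptions(precision=1,suppress=True)
s=manip.camera('side');t=manip.camera('top')
P,e=tri(s,(304.4,183.9),t,(278,128)); print('ball',P,e)
c,sn=np.cos(.166),np.sin(.166); d=P-[527.9,26.2,0]; print('bed frame',d[0]*c+d[1]*sn,-d[0]*sn+d[1]*c)
print('cup',onz(t,(243,96),40))
E
python3 plan.py 520 110 180 .167  645.8 -30 170 .167 645.8 -30 94 .167
```

```text
ball [635.9  19.5  94.4] 4.462605401181233
bed frame 105.44240441087946 -24.50893140245887
cup [758.1 133.8  40. ]
now [382.9 242.7 193.9] [-1.571  0.     0.169] gap 55.9 F [ 0.8 -0.3  0.4] t 64.42
[ 112.9   13.9 -153.8] [ 0.   0.1 -0. ] q6 -1.53
[ 100.8   10.  -159. ] [0. 0. 0.] q6 -1.78
[ 0. 76. -0.] [0. 0. 0.] q6 -1.78
```

```bash
python3 -m jog '[11,1,-15,0,0,0, 30,3,-41,0,0,0, 49,6,-67,0,0,0, 68,8,-93,0,0,0, 87,10,-119,0,0,0, 106,12,-144,0,0,0, 113,14,-154,0,0,0]' 0 20 >/dev/null; python3 -m jog '[10,1,-16,0,0,0, 27,2,-43,0,0,0, 44,4,-70,0,0,0, 61,6,-97,0,0,0, 78,8,-124,0,0,0, 95,9,-150,0,0,0, 101,10,-159,0,0,0, 101,10,-159,0,0,0, 101,10,-159,0,0,0]' >/dev/null; python3 plan.py 645.8 -30 94 .167
python3 - <<'E'
from h import *
s=shot('side','s19'); overlay(s,[],(235,345,140,235),7,'v19')
E
```

```text
now [645.9 -29.  169.3] [-1.57e+00  1.00e-03  1.69e-01] gap 0.5 F [ 0.7 -0.1 -0.6] t 65.75
[-0.2 75.3 -1. ] [-0.   0.1 -0.1] q6 -1.78
```

View pics/v19.png

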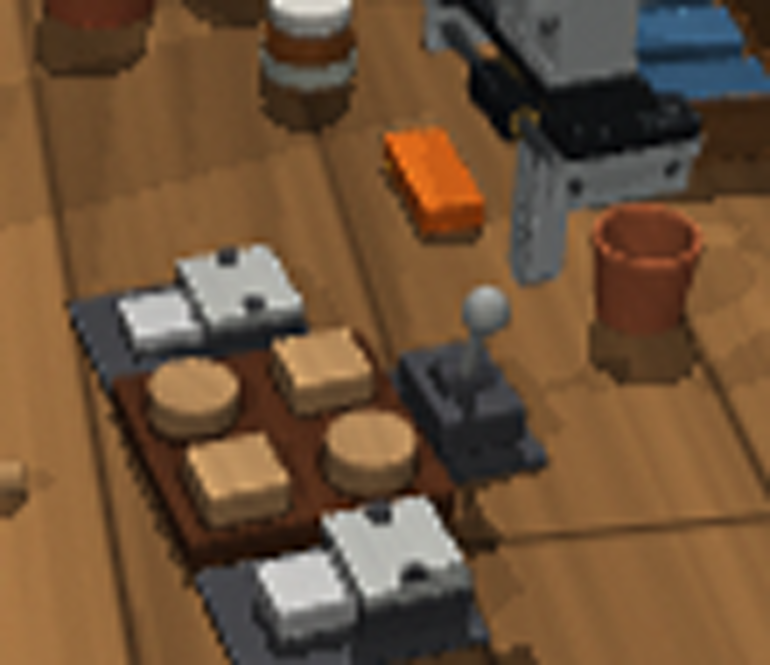

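```bash
python3 -m jog '[0,30,0,0,0,0, 0,60,0,0,0,0, 0,75,0,0,0,0, 0,75,0,0,0,0, 0,75,0,0,0,0]' >/dev/null; python3 chk.py 15 && python3 -m jog '[0,0,5,0,0,0, 0,0,12,0,0,0, 0,0,18,0,0,0, 0,0,24,0,0,0, 0,0,30,0,0,0, 0,0,30,0,0,0]' >/dev/null; python3 chk.py 15 && python3 -m jog '[0,0,5,0,0,0, 0,0,10,0,0,0, 0,0,15,0,0,0, 0,0,20,0,0,0, 0,0,20,0,0,0]' >/dev/null; python3 chk.py 15 && python3 -m jog '[0,0,5,0,0,0, 0,0,10,0,0,0, 0,0,15,0,0,0, 0,0,15,0,0,0]' >/dev/null; python3 chk.py 15
python3 - <<'E'
from h import *
s=shot('side','s20'); overlay(s,[],(235,345,140,235),7,'v20')
E
```

```text
t 66.22 [645.9 -27.9  95.4] [-1.571e+00  1.000e-03  1.710e-01] F [0.1 0.1 0.7] gap 0.6
  t 66.72 [641.2   2.1  95.4] [-1.571e+00 -1.000e-03  1.710e-01] F [-0.4 -0.9 -0.2] gap 0.6
  t 67.13 [637.7  21.5  94.9] [-1.571  0.     0.171] F [ 0.3 -0.1 -0.5] gap 0.5
  t 67.47 [635.1  36.3  94.9] [-1.571  0.     0.171] F [-0.6 -0.2  0.2] gap 0.6
```

View pics/v20.png

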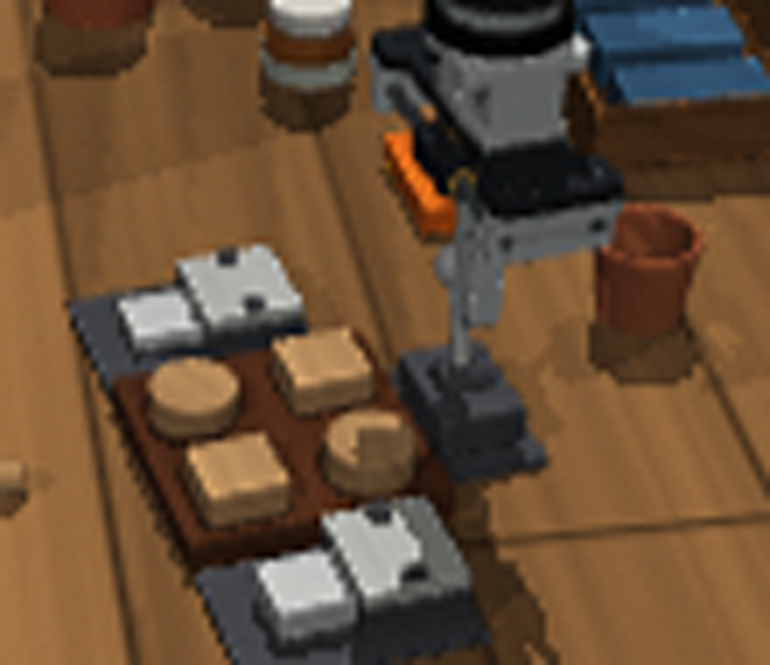

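```bash
python3 -m jog '[0,0,4,0,0,0, 0,0,8,0,0,0, 0,0,12,0,0,0, 0,0,12,0,0,0]' >/dev/null; python3 chk.py 10 && python3 -m jog '[0,0,2,0,0,0, 0,0,4,0,0,0, 0,0,4,0,0,0]' >/dev/null; python3 chk.py 10 && python3 -m jog '[0,0,1,0,0,0, 0,0,2,0,0,0, 0,0,2,0,0,0]' >/dev/null; python3 chk.py 10 && python3 -m jog '[0,0,1,0,0,0, 0,0,2,0,0,0, 0,0,2,0,0,0]' >/dev/null; python3 chk.py 10 && python3 -m jog '[0,0,1,0,0,0, 0,0,2,0,0,0, 0,0,2,0,0,0]' >/dev/null; python3 chk.py 10 && python3 -m jog '[0,0,1,0,0,0, 0,0,2,0,0,0, 0,0,2,0,0,0]' >/dev/null; python3 chk.py 10
```

```text
t 67.85 [633.1  47.9  94.9] [-1.571  0.     0.171] F [ 0.2  0.2 -0.2] gap 0.6
  t 68.1 [632.5  51.3  95. ] [-1.571  0.     0.17 ] F [-0.8 -0.1 -1. ] gap 0.2
  t 68.35 [632.4  52.2  95. ] [-1.572 -0.     0.17 ] F [ 0.6 -6.6 -0.3] gap 0.4
  t 68.6 [632.3  52.6  95. ] [-1.574 -0.     0.169] F [  1.9 -16.2  -2.3] gap 0.5
  t 68.6 [632.3  52.6  95. ] [-1.574 -0.     0.169] F [  1.9 -16.2  -2.3] gap 0.5
  t 68.6 [632.3  52.6  95. ] [-1.574 -0.     0.169] F [  1.9 -16.2  -2.3] gap 0.5
```

At the stop (16 N at bed y ≈ +8 as computed). Back off to the right, rise, retreat clear, and check.

```bash
python3 -m jog '[0,0,-5,0,0,0, 0,0,-15,0,0,0, 0,0,-30,0,0,0, 0,-30,-40,0,0,0, 0,-65,-40,0,0,0, 0,-95,-40,0,0,0, 0,-110,-40,0,0,0, 0,-110,-40,0,0,0]' >/dev/null; python3 chk.py 99; python3 plan.py 480 -230 200 .167
```

```text
t 69.27 [640.   14.6 209.3] [-1.572 -0.006  0.17 ] F [-0.9 -0.4 -0.7] gap 0.5
now [640.   14.6 209.3] [-1.572 -0.006  0.17 ] gap 0.5 F [-0.9 -0.4 -0.7] t 69.27
[-199.1    8.3 -214. ] [0.1 0.2 0.4] q6 -2.18
```

```bash
python3 -m jog '[-20,0,0,0,0,0, -45,0,0,0,0,0, -75,0,10,0,0,0, -105,0,35,0,0,0, -130,0,60,0,0,0, -155,0,90,0,0,0, -180,0,120,0,0,0, -200,0,150,0,0,0, -215,0,180,0,0,0, -215,0,210,0,0,0]' >/dev/null; python3 -m jog '[0,0,30,0,0,0, 0,0,55,0,0,0, 0,0,60,0,0,0, 0,0,60,0,0,0]' >/dev/null; python3 - <<'E'
from h import *
np.set_printoptions(precision=1,suppress=True)
s=shot('side','s21');t=shot('top','t21')
b=[527.9,26.2,.166]; an=np.linspace(0,2*np.pi,48,endpoint=False); C=lambda x,y,z:np.stack([x+25*np.cos(an),y+25*np.sin(an),0*an+z],1)
bl=lambda q:np.stack([107+0*an,70*np.sin(q)+13*np.cos(an),28+70*np.cos(q)+13*np.sin(an)],1)
it=[(C(38,-38,34),b,(0,255,0)),(C(-38,38,34),b,(0,255,0)),(Z(15,61,15,61,34),b,(0,255,0)),(Z(-61,-15,-61,-15,34),b,(0,255,0)),(Z(-40,50,-20,20,18),[495.8,150,.17],(255,0,0)),(Z(-40,50,-20,20,26),[538.5,-100.4,.168],(255,0,0)),(bl(.5),b,(0,0,255)),(bl(.35),b,(0,255,255))]
W=((220,330,155,245),(215,335,115,205))
overlay(s,it,W[0],6,'y1');overlay(t,it,W[1],6,'y2');overlay(s,[],W[0],6,'y3');overlay(t,[],W[1],6,'y4')
L=[cv2.resize(cv2.imread(f'pics/y{i}.png'),(400,290)) for i in (1,2,3,4)]
cv2.imwrite('pics/ov21.png',np.vstack([np.hstack(L[:2]),np.hstack(L[2:])]))
E
python3 chk.py 99
```

```text
t 70.53 [381.2 244.5 204.3] [-1.571e+00  1.000e-03  1.700e-01] F [-0.1 -0.3  0.1] gap 0.5
```

View pics/ov21.png

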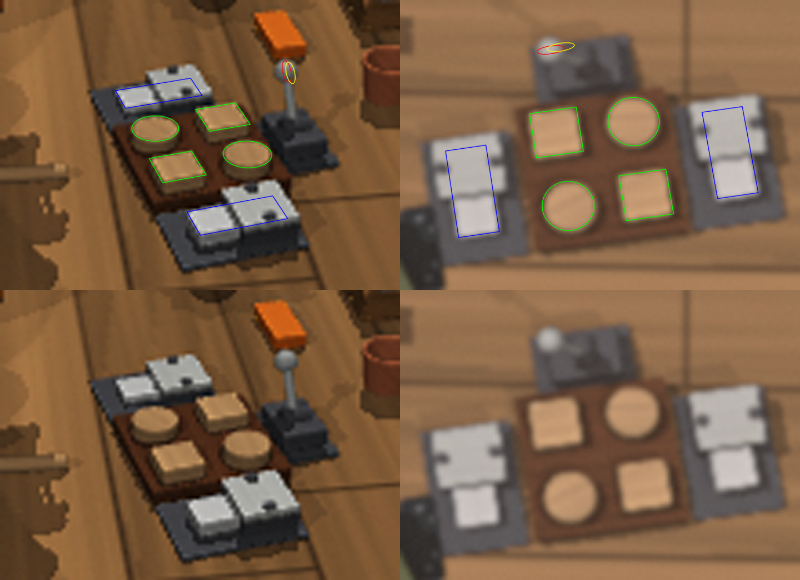

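View pics/s21.png

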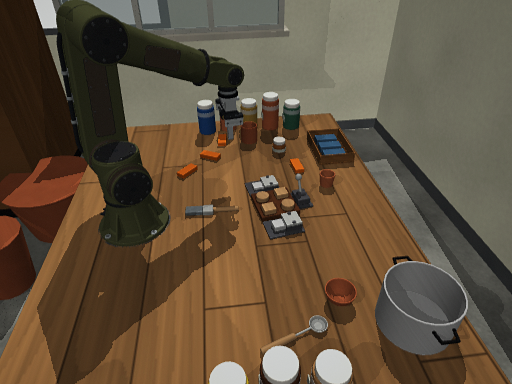

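```bash
python3 -m jog '[0,0,0,0,0,0, 0,0,0,0,0,0]' >/dev/null; python3 -c "
from cell import manip
print(manip.sign_off())"
```

```text
the job is handed in; nothing more can be done
None
```

The press bed is set up and the job is handed in, at about 70 s of the 210 s allowed; the hand-in reported no verdict.

- **Packers:** the thin packer (12 mm) is in the left, low gap and the thick one (20 mm, the silver one; the orange look-alikes were not touched) is in the right, high gap. Each was pushed until its end stop pushed back with about 15 N, within about 1 mm of where I expected the stop.
- **Plates:** all four plates (two discs, two squares) went into recesses of their own shape. None met any resistance, and each was let go within about 1 mm of the recess floor.
- **Lever:** pushed over with shut fingers until it met its stop, with about 16 N.

**Last checks:** in both final views the packers, plates and lever ball lay on their expected outlines. The ball matched full throw (1.0 rad), and the robot stood clear. The bowl, mug and jar were not touched and were standing in the last side view.

**Disagreements along the way:**
- The networks often missed a disc or a square. I placed the second disc by hand from the side picture and corrected its first position by about 4 mm.
- The side view's fit of the low strap was poor because the bed hides part of it, so I used the top view for it. The straps turned out to sit about 11 mm nearer the robot than the bed's centre.

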